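# Offer the front guard up to the test fixture and hold the hinges lined up for the pins

## Robot

A 7-joint arm with a two-finger parallel gripper is mounted at the origin on the work surface. World frame = base frame: x ahead of the robot, y to its left, z up, the work surface at z = 0. Lengths are in m, angles in rad, forces in N, time in s.
With the tool pointing down it reaches from about 0.425 to 0.875 m from the base axis. Payload 4.7 kg.
Tool frame: the origin (TCP) lies at the very end of the fingers, on their centre line; the grasp point (between the pads) lies 19 mm behind it; z points along the fingers, y is the direction in which the jaws open and shut (so a half turn about z gives the same grasp; the last joint's range is limited). The gripper opens to 87 mm and grips with 3 to 60 N. Pads are 19 mm wide; open, the fingers measure 117 mm over their backs; the gripper's body (75 mm by 190 mm) begins 51 mm behind the grasp point.
Start: joints at [-1.121, 0.321, -0.07, 1.45, 0.023, 1.371, -0.057], TCP at [0.274, 0.589, 0.223] pointing down, gripper open.
Joint ranges: [-2.86, 2.86], [-0.3, 2.09], [-1.38, 1.24], [0.06, 2.45], [-1.56, 4.7], [0.09, 2.05], [-2.69, 2.69]. Speed limits (rad/s): [2.57, 2.57, 3.14, 3.14, 3.14, 3.14, 3.14].

## Interface

Orientations are given as a rotation vector (axis times angle).
In Python, from bench import ctrl, get_image, camera_info gives the robot as it stands.
- The arm moves only by the tool carry_out, never from a script. Its argument "commands" is a list of rows, each an object of numbers: "tx", "ty", "tz": the shift along the tool's x, y, z in m; "rx", "ry", "rz": the turn, a rotation vector about the tool's x, y, z in rad; "jaw": the opening, from 0 (shut) to 1 (fully open). In form: [{"tx": .., "ty": .., "tz": .., "rx": .., "ry": .., "rz": .., "jaw": ..}, ...]. A call has 1 to 12 rows; each row is the pose to reach, as a shift and turn from the pose commanded when the call began, along the tool's axes at that moment; what a row does not reach only later rows make up. A row lasts 1/8 s, in which the tool goes at most 62.5 mm and 10.7 degrees, less where a joint would pass 70% of its speed; a pose out of reach is approached as far as the arm can. A call with a gripper value outside its range is refused whole. The fingers move at their own pace and stop on an object; "grip_force" is the grip in N (left out, the last holds). Time passes only in rows, so rows that repeat a pose let the fingers close. It gives the time, the measured TCP pose, the force and the opening at its end, in the units of the state.
- ctrl.get_state(): the state, without advancing time (a new reading comes with each control period).
- get_image(name): name is "scene" or "top"; returns the picture (480x640x3 uint8, red, green, blue); there is no depth.
- camera_info(name): a dict with "intrinsics" (3x3 intrinsics, pixels), "R" (3x3) and "t" (3): a world point X has camera coordinates R X + t. Camera axes: x right, y down, z forward; pixel columns grow to the right and rows downward; lengths in m; the calibration is good to about 2 mm. A picture is of the moment at which its call begins. camera_info takes no time and is no camera call.
- ctrl.close_job(): hands the job in, once; it reports no verdict.
The state is a dict: "time": time; "joint_positions": joint angles; "qd": joint speeds; "joint_torque": joint torques, N m; "position": TCP position; "tool_rot": TCP orientation; "ft_force": force on the tool from outside, world axes, zero at the start; "torque": the same for the moment, N m; "grip_width": opening from 0.0 (shut) to 1.0 (fully open).
Only numpy, scipy, OpenCV 4.12 (cv2) and the standard library are available. Lean on these libraries where they do the work, as an engineer would, in place of code of your own. Each camera call takes 0.05 s, during which the arm holds its last target.

## Task

Lift the front guard (the clear-windowed panel with the yellow top rail and black hinge knuckles) up off its two hooks and bring it gently to the test fixture, upright, knuckles facing away from the robot, so that its two knuckles sit in the gaps between the knuckles on the fixture's hinge rail and all the pin holes line up, ready for a colleague to push the tapered pins in. Finish while still holding it there, still, with its weight in the gripper and not resting on or pressed against the fixture. Leave the grey blank cover hanging and everything else on the bench as it is.

Things in the scene. Friction and masses are not known exactly. Their poses are not given: they have to be found in the camera images.
- guard: Loose front guard, 0.25 to 0.4 kg: upright T-shaped panel. Origin on its hinge axis, midway between its 2 knuckles; y along the axis, z up the panel, x out on the knuckle side: as it hangs and must be held, x points away from the robot. Panel 6 thick (x -17 to -11 mm), 100 wide, z 3 to 100, clear window; on it at z 100 to 130 the yellow top rail. Hangs by the rail's ends; lifts straight up.
- guard_grip (a point): Where to grip the guard: middle of the solid yellow top rail, 10 mm below its top edge (guard frame x -14, y 0, z 120 mm). The rail is 10 mm thick (x -19 to -9), 144 wide (y +-72), 30 high; grip across its thickness from above. Its underside, z 100, rests on hooks at y about +61 and -61 mm.
- guard_hole_l (a point): Centre of the guard's knuckle at y = +29 mm in the guard's frame. The knuckle: black, 16 mm diameter, 16 mm long along y, with a brass-lined 8 mm hole, standing off the panel's x = -11 mm face; it reaches 8 mm below the guard's origin.
- guard_hole_r (a point): Centre of the guard's other knuckle, the same, at y = -29 mm in the guard's frame.
- blank: Grey blank cover, loose: same outline, sizes and origin as the guard but all grey, without knuckles or window. It hangs beside the guard on the other pair of hooks, 165 mm away along the rack. Either may hang left or right. Leave it hanging.
- rack: Fixed rack, 310 mm wide. Origin on the bench midway between the two hanging places (y = +-82.5 mm). Each place has two 8 mm wire hooks pointing to +x (away from the robot), upper side z 129, upturned tips to z 143 mm; their roots stand 70 mm behind (-x), the beam behind reaches z 90 mm. Guard and cover hang at x about 0, origins at z 29 mm, turned like the rack.
- fixture: Fixed test fixture. Origin on the bench right below the middle of its hinge axis; x to its operator side (away from the robot), y along the axis, z up. Axis at z 65 mm. Hinge rail: aluminium block 144 wide, x -41 to -11 mm, top z 62 mm. Side plates at y = +-66 mm, x -73 to -27, reach z 147 mm; all else behind the rail is below z 125 mm.
- rail_hole_l (a point): Middle of the gap between the two fixed knuckles (16 mm diameter, 9 long) at y = +29 mm on the fixture's hinge axis; guard_hole_l belongs here. The gap is 20 mm long, open above: 2 mm of play at each side of the guard's knuckle. In line, the panel's bottom edge is 6 mm above the rail's top, so nothing carries the guard: it must be held at that height.
- rail_hole_r (a point): The same at y = -29 mm on the fixture's hinge axis, z 65 mm: guard_hole_r belongs here.
- pin_a: Steel hinge pin 7 mm thick, 62 mm long with head, in the blue tray; leave alone. Origin under it.
- pin_b: The second hinge pin, in the same tray; leave alone.
- driver: Black-handled screwdriver, 200 mm, lying on the bench; leave alone. Origin under its middle.
- mallet: White-headed mallet, about 235 mm, lying on the bench; leave alone. Origin under its handle.
- module: Black and grey electronic module 120 x 85 x 40 mm on the bench; leave alone. Origin under its middle.
- jar: Small jar 52 mm across, 60 mm high on the bench; leave alone. Origin under its middle.

How it is judged:
By the outcome, as a careful person would: the job done as asked, in the order asked, and still so for the second after the job is handed in, while the arm keeps its last pose, push and grip.
It also fails if it takes over 48 s, if anything falls off the work surface, if the arm or the gripper's body presses on something with over 40 N, if the wrist force passes 120 N, or if a joint passes its speed limit or range.

## Working session

There is one attempt and no reset: what is moved stays moved. The work goes in short steps, Python scripts to look and compute and a tool call to move; the robot and the scene stay as the last step left them, time stands still between calls to the robot, and variables do not carry over. Pictures are saved under pics/ and viewed, and the job is handed in when it is done.

Besides the shell and the picture viewer there is one more tool, called after "Call:" by a JSON object that holds its "method" and its "body", one argument or row to a line. carry_out: Moves the arm, as the interface text tells. Its arguments: {"type":"object","properties":{"commands":{"type":"array"},"grip_force":{"type":"number"}},"required":["commands"]}

```bash
mkdir -p pics; ls
python3 - <<'E'
from bench import ctrl,get_image,camera_info
import cv2,numpy as np
np.set_printoptions(precision=4,suppress=True)
for n in("scene","top"):
    cv2.imwrite(f"pics/{n}0.png",get_image(n)[:,:,::-1])
    c=camera_info(n);print(n,np.array(c["intrinsics"]),np.array(c["R"]),np.array(c["t"]))
s=ctrl.get_state()
for k in s:print(k,np.array(s[k]))
E
```

```text
pics
scene [[569.4061   0.     315.9252]
 [  0.     569.4061 243.2062]
 [  0.       0.       1.    ]] [[-0.3827  0.9238 -0.007 ]
 [ 0.6378  0.2588 -0.7254]
 [-0.6684 -0.2821 -0.6882]] [ 0.2648 -0.2644  1.7326]
top [[496.3832   0.     322.637 ]
 [  0.     496.3832 235.7247]
 [  0.       0.       1.    ]] [[ 0.0015 -1.      0.0018]
 [-0.9839 -0.0018 -0.1789]
 [ 0.1789 -0.0015 -0.9839]] [-0.0814  0.5522  1.0313]
time 0.1
joint_positions [-1.1209  0.3218 -0.0701  1.4516  0.0226  1.3708 -0.0569]
qd [-0.0007 -0.0018  0.0009 -0.0023 -0.0013  0.0012 -0.0007]
joint_torque [ -0.0005 -49.2573  -0.406  -31.34    -0.0641   0.0395   0.0001]
position [0.2742 0.5888 0.2216]
tool_rot [-0.679  -3.067   0.0027]
ft_force [-0.2305  0.1431 -0.3767]
torque [-0.0061 -0.0146  0.0191]
grip_width 1.0022499420585325
```

View pics/scene0.png

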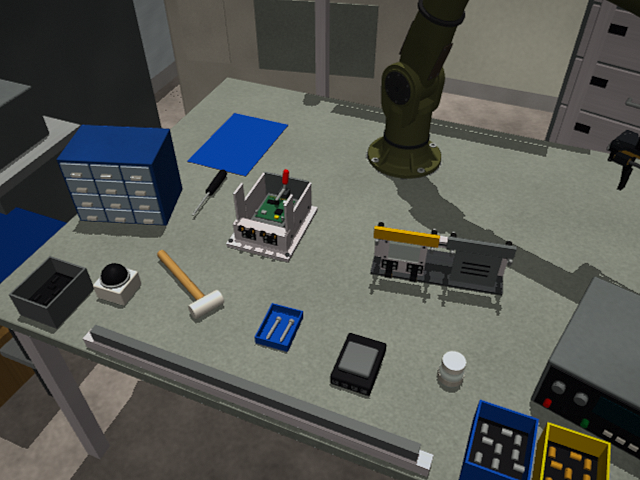

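View pics/top0.png

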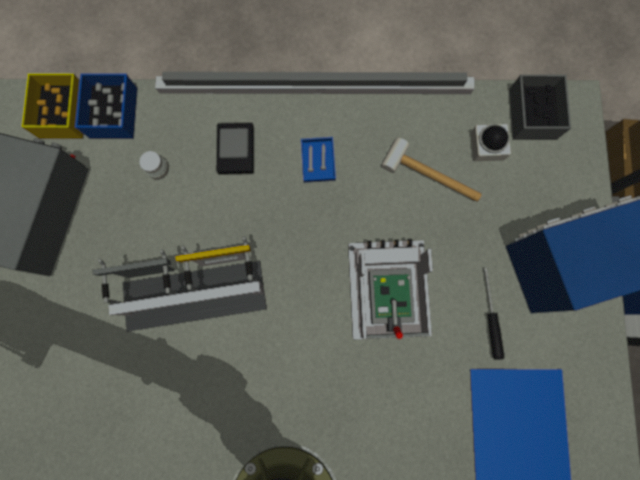

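The top view shows the guard's yellow rail from about (177,258) to (250,247), on the right half of the rack, with the grey cover to its left. The fixture's hinge knuckles are near (365–410,243). I'll zoom into both.

Run:
```python
import cv2,numpy as np
t=cv2.imread("pics/top0.png");s=cv2.imread("pics/scene0.png")
def z(im,x0,y0,w,h,k): return cv2.resize(im[y0:y0+h,x0:x0+w],None,fx=k,fy=k,interpolation=cv2.INTER_CUBIC)
cv2.imwrite("pics/a.png",z(t,85,225,190,110,4))
cv2.imwrite("pics/b.png",z(t,340,230,100,70,8))
cv2.imwrite("pics/c.png",z(s,360,215,160,95,5))
cv2.imwrite("pics/d.png",z(s,220,160,105,105,5))
```

```text
(no output)
```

View pics/a.png

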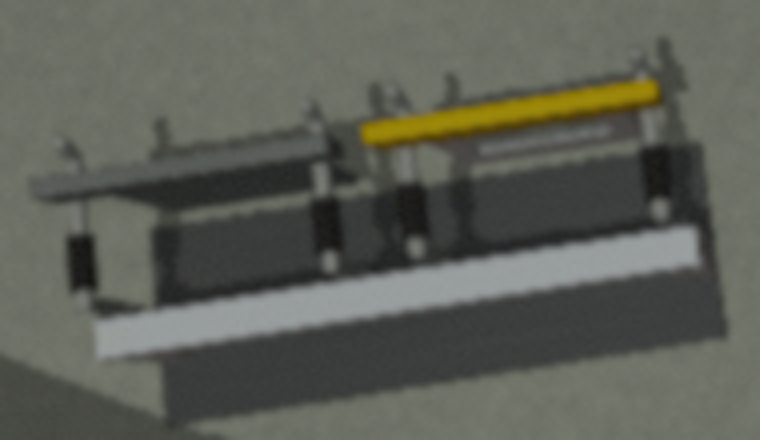

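View pics/b.png

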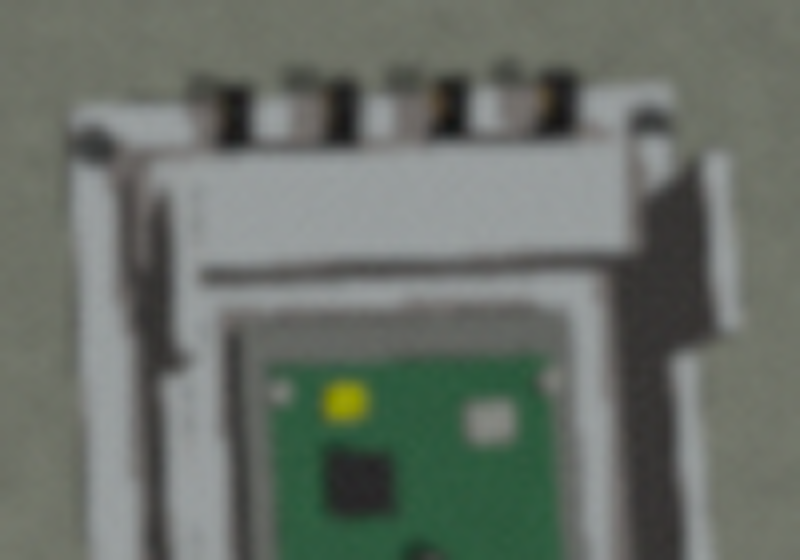

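View pics/c.png

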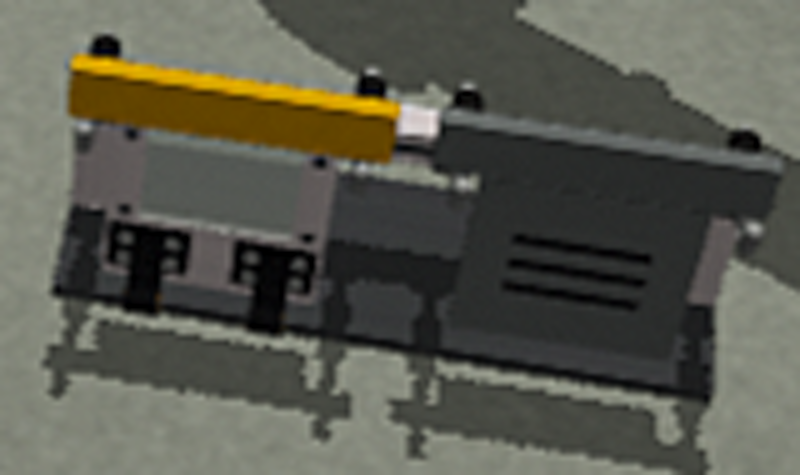

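View pics/d.png

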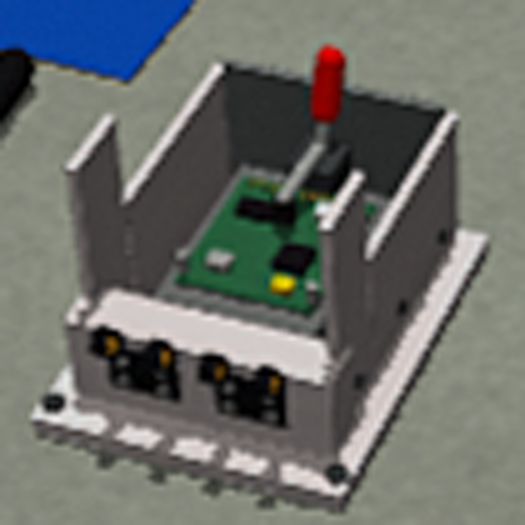

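```bash
cat > h.py <<'E'
import cv2,numpy as np
from bench import ctrl,get_image,camera_info
np.set_printoptions(precision=4,suppress=True)
CI={n:camera_info(n) for n in("scene","top")}
def KRt(n):
    c=CI[n];return np.array(c["intrinsics"]),np.array(c["R"]),np.array(c["t"])
def ray(n,uv):
    K,R,t=KRt(n);d=R.T@np.linalg.solve(K,[uv[0],uv[1],1]);return -R.T@t,d
def onz(n,uv,z):
    c,d=ray(n,uv);return c+d*(z-c[2])/d[2]
def proj(n,X):
    K,R,t=KRt(n);p=K@(R@np.asarray(X)+t);return p[:2]/p[2]
def tri(a,b):  # pixel in scene, in top
    Ps=[KRt(n)[0]@np.c_[KRt(n)[1],KRt(n)[2]] for n in("scene","top")]
    X=cv2.triangulatePoints(Ps[0],Ps[1],np.array(a,float),np.array(b,float));return (X[:3]/X[3]).ravel()
def grab(n,name):
    im=get_image(n)[:,:,::-1].copy();cv2.imwrite(f"pics/{name}.png",im);return im
def zoom(im,x0,y0,w,h,k,name): cv2.imwrite(f"pics/{name}.png",cv2.resize(im[y0:y0+h,x0:x0+w],None,fx=k,fy=k,interpolation=cv2.INTER_CUBIC))
def blobs(mask,amin):
    n,l,st,ce=cv2.connectedComponentsWithStats(mask.astype(np.uint8))
    return [(st[i],ce[i],l==i) for i in range(1,n) if st[i][4]>=amin]
E
python3 - <<'E'
from h import *
for n in CI: print(n,"cam",ray(n,(0,0))[0])
t=cv2.imread("pics/top0.png");s=cv2.imread("pics/scene0.png")
for n,im in(("top",t),("scene",s)):
    h=cv2.cvtColor(im,cv2.COLOR_BGR2HSV)
    m=(h[...,0]>14)&(h[...,0]<32)&(h[...,1]>150)&(h[...,2]>70)
    for st,ce,_ in blobs(m,2):
        x,y=ce
        if (n=="top" and (170<x<260 and 230<y<270 )) or (n=="scene" and 360<x<460 and 215<y<290) or (n=="scene" and 220<x<330 and 220<y<250):
            print(n,st,ce)
# top-view rail rectangle
h=cv2.cvtColor(t,cv2.COLOR_BGR2HSV)
m=((h[...,0]>14)&(h[...,0]<34)&(h[...,1]>110)&(h[...,2]>60)).astype(np.uint8);m[:, :165]=0;m[:,270:]=0;m[:225]=0;m[275:]=0
r=cv2.minAreaRect(cv2.findNonZero(m));b=cv2.boxPoints(r);print(r)
for p in b: print(p,onz("top",p,.159))
ys,xs=np.nonzero(m)
c=(xs.mean(),ys.mean());print("c",c,onz("top",c,.159))
p=[onz("top",q,.159) for q in zip(xs,ys)];p=np.array(p)[:,:2]
vx,vy,x0,y0=cv2.fitLine(p.astype(np.float32),cv2.DIST_L2,0,.01,.01).ravel();print("yaw of y-axis",np.arctan2(vy,vx),x0,y0)
d=(p-p.mean(0))@[vx,vy];print(np.ptp(d))
E
```

```text
scene cam [1.428  0.3125 1.0025]
top cam [ 0.3589 -0.0789  1.1136]
top [175 245  75  17 505] [212.7287 253.0297]
scene [374 226  66  22 807] [406.0892 236.1958]
scene [241 228   3   2   4] [242.  228.5]
scene [252 230   2   3   6] [252.5 231. ]
scene [263 234   2   1   2] [263.5 234. ]
scene [274 236   2   2   3] [274.3333 236.3333]
((212.36656188964844, 253.14588928222656), (7.873220443725586, 75.95342254638672), 81.11934661865234)
[174.2374 255.1192] [0.4938 0.2075 0.159 ]
[249.2803 243.3938] [0.5171 0.0626 0.159 ]
[250.4957 251.1726] [0.5018 0.0598 0.159 ]
[175.4528 262.898 ] [0.4786 0.2043 0.159 ]
c (np.float64(212.80836236933797), np.float64(253.04006968641116)) [0.498  0.1329 0.159 ]
yaw of y-axis -1.415139 0.4979813 0.13281083
0.14647931748526594
```

Run:
```python
from h import *
t=cv2.imread("pics/top0.png").astype(float);s=cv2.imread("pics/scene0.png").astype(float)
yaw=.1556
ux=np.array([np.cos(yaw),np.sin(yaw),0]);uy=np.array([-np.sin(yaw),np.cos(yaw),0])
c0=np.array([.498,.1329,.159])
def prof(im,n,c,u,w,rng,z=None):
    out=[]
    for a in rng:
        v=[]
        for b in w:
            p=proj(n,c+a*u[0]+b*u[1]).astype(np.float32)
            v.append(cv2.remap(im.astype(np.float32),p[:1].reshape(1,1),p[1:].reshape(1,1),cv2.INTER_LINEAR).ravel())
        out.append(np.mean(v,0))
    return np.array(out)
r=np.arange(-.016,.0161,.001)
P=prof(t,"top",c0,(ux,uy),np.linspace(-.06,.06,60),r)
Q=prof(s,"scene",c0,(ux,uy),np.linspace(-.06,.06,60),r)
print("x-profile (mm, top BGR, scene BGR)")
for a,p,q in zip(r,P,Q):print(round(a*1000),p.round(),q.round())
r=np.arange(-.082,-.062,.001)
for sg in(1,-1):
    print("end",sg)
    P=prof(t,"top",c0,(sg*uy,ux),np.linspace(-.003,.003,7),-r);
    for a,p in zip(-r,P):print(round(a*1000),p.round())
```

```text
x-profile (mm, top BGR, scene BGR)
-16 [92. 96. 95.] [114. 126. 123.]
-15 [92. 97. 95.] [113. 125. 121.]
-14 [90. 95. 93.] [112. 123. 120.]
-13 [86. 91. 90.] [111. 122. 118.]
-12 [81. 86. 86.] [110. 121. 117.]
-11 [75. 81. 82.] [110. 120. 117.]
-10 [68. 76. 79.] [111. 120. 116.]
-9 [59. 72. 77.] [112. 119. 114.]
-8 [47. 67. 76.] [113. 118. 112.]
-7 [32. 66. 78.] [112. 117. 112.]
-6 [18. 68. 84.] [110. 118. 116.]
-5 [10. 76. 94.] [104. 122. 124.]
-4 [  9.  89. 108.] [ 91. 127. 138.]
-3 [ 10. 104. 123.] [ 71. 133. 154.]
-2 [ 10. 117. 137.] [ 46. 142. 173.]
-1 [ 10. 127. 146.] [ 23. 152. 193.]
0 [ 10. 132. 152.] [  8. 162. 209.]
1 [ 10. 134. 154.] [  1. 168. 219.]
2 [ 10. 134. 154.] [  0. 170. 222.]
3 [  9. 132. 152.] [  0. 168. 220.]
4 [  9. 127. 147.] [  0. 166. 216.]
5 [ 15. 120. 139.] [  0. 160. 209.]
6 [ 30. 111. 126.] [  0. 149. 197.]
7 [ 48.  99. 111.] [  0. 131. 178.]
8 [62. 91. 97.] [  0. 107. 150.]
9 [71. 86. 88.] [  0.  84. 121.]
10 [77. 87. 86.] [  0.  68. 100.]
11 [83. 91. 89.] [ 0. 62. 91.]
12 [88. 97. 94.] [ 0. 62. 91.]
13 [ 92. 102.  98.] [ 0. 65. 94.]
14 [ 95. 105. 102.
[... 176 characters left out ...]
7 [64. 73. 72.]
76 [62. 76. 78.]
75 [57. 82. 87.]
74 [ 47.  90. 101.]
73 [ 33. 100. 115.]
72 [ 17. 110. 128.]
71 [ 10. 118. 137.]
70 [  8. 123. 143.]
69 [  9. 125. 145.]
68 [  9. 125. 145.]
67 [  9. 125. 145.]
66 [ 10. 126. 145.]
65 [ 10. 127. 146.]
64 [ 10. 127. 148.]
63 [ 10. 127. 148.]
62 [ 10. 127. 149.]
end -1
82 [75. 83. 81.]
81 [75. 82. 79.]
80 [73. 81. 78.]
79 [71. 78. 76.]
78 [69. 76. 74.]
77 [67. 74. 71.]
76 [65. 72. 70.]
75 [62. 70. 70.]
74 [55. 69. 71.]
73 [46. 67. 73.]
72 [32. 73. 84.]
71 [16. 82. 98.]
70 [ 10.  94. 113.]
69 [  8. 107. 127.]
68 [  9. 114. 135.]
67 [  9. 119. 141.]
66 [  9. 122. 143.]
65 [  9. 123. 145.]
64 [  9. 124. 146.]
63 [  9. 125. 146.]
62 [  9. 124. 145.]
```

Run:
```python
from h import *
from scipy.spatial.transform import Rotation as Ro
t=cv2.imread("pics/top0.png").astype(np.float32);s=cv2.imread("pics/scene0.png").astype(np.float32)
print(Ro.from_rotvec(ctrl.get_state()["tool_rot"]).as_matrix())
# yaw of the rail: bright centroid across x at stations
yaw=.1556
ux=np.array([np.cos(yaw),np.sin(yaw),0]);uy=np.array([-np.sin(yaw),np.cos(yaw),0]);c0=np.array([.4998,.1344,.159])
for n,im in(("top",t),("scene",s)):
    L=[]
    for b in np.linspace(-.064,.064,33):
        a=np.arange(-.012,.0121,.0005)
        p=np.array([proj(n,c0+q*ux+b*uy) for q in a],np.float32)
        v=cv2.remap(im[...,2],p[:,:1].copy(),p[:,1:].copy(),cv2.INTER_LINEAR).ravel()
        w=np.clip(v-(115 if n=="top" else 165),0,None);L.append((b,(w*a).sum()/w.sum()))
    L=np.array(L);f=np.polyfit(L[:,0],L[:,1],1);print(n,"slope,off",f)
# fixture brass in scene
h=cv2.cvtColor(s.astype(np.uint8),cv2.COLOR_BGR2HSV).astype(int)
w=np.clip(s[...,2]-s[...,0]-25,0,None);w[:222]=0;w[242:]=0;w[:,:232]=0;w[:,285:]=0
pts=[]
for st,ce,m in blobs(w>0,3):
    ys,xs=np.nonzero(m);ww=w[m];c=np.array([(xs*ww).sum(),(ys*ww).sum()])/ww.sum()
    print(st,c,onz("scene",c,.065));
zoom(s.astype(np.uint8),232,215,60,40,12,"e")
# black knuckles in top
g=cv2.cvtColor(t.astype(np.uint8),cv2.COLOR_BGR2GRAY)
for st,ce,m in blobs((g<60)&(np.add.outer(np.arange(480),0*np.arange(640))<250),5):
    if 350<ce[0]<425 and ce[1]>230: print("k",st,ce,onz("top",ce,.073))
```

```text
[[-0.9066  0.4221 -0.0007]
 [ 0.4221  0.9066 -0.0016]
 [-0.0001 -0.0017 -1.    ]]
top slope,off [-0.003  -0.0004]
scene slope,off [-0.0042  0.0005]
[241 227   3   4  11] [241.9189 228.4742] [ 0.5374 -0.2608  0.065 ]
[252 230   3   3   7] [252.5836 230.9377] [ 0.5356 -0.2323  0.065 ]
[263 233   2   3   6] [263.5078 233.9896] [ 0.5354 -0.2025  0.065 ]
[274 235   2   4   8] [274.4674 236.2682] [ 0.5328 -0.1743  0.065 ]
k [407 239   5   8  30] [409.3333 242.7667] [ 0.5333 -0.2648  0.073 ]
k [367 241   4   7  23] [368.8261 243.7826] [ 0.531  -0.1786  0.073 ]
k [381 240   3   8  23] [382.0435 243.6522] [ 0.5313 -0.2067  0.073 ]
k [394 240   4   7  23] [395.8261 243.2174] [ 0.5323 -0.236   0.073 ]
```

View pics/e.png

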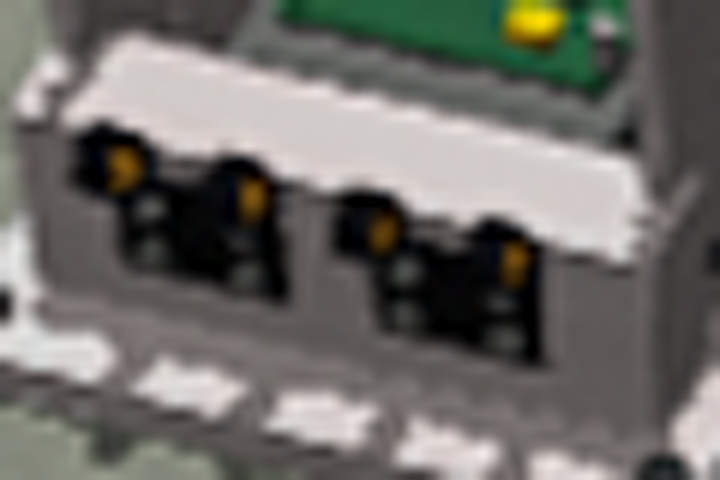

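Run:
```python
from h import *
t=cv2.imread("pics/top0.png").astype(np.float32);s=cv2.imread("pics/scene0.png").astype(np.float32)
c=np.array([.534,-.222,.062])
def edges(n,im,z,rngx,ys,sign,yaw=.04):
    ux=np.array([np.cos(yaw),np.sin(yaw),0]);uy=np.array([-np.sin(yaw),np.cos(yaw),0]);L=[]
    for b in ys:
        a=np.arange(*rngx,.0005)
        p=np.array([proj(n,np.array([c[0],c[1],z])+q*ux+b*uy) for q in a],np.float32)
        v=cv2.remap(im.mean(2),p[:,:1].copy(),p[:,1:].copy(),cv2.INTER_CUBIC).ravel()
        g=np.clip(sign*np.gradient(cv2.GaussianBlur(v.reshape(1,-1),(0,0),2).ravel()),0,None)
        k=g.argmax();sl=slice(max(0,k-4),k+5);L.append((b,(g[sl]*a[sl]).sum()/g[sl].sum(),g[k]))
    L=np.array(L)
    f=np.polyfit(L[:,0],L[:,1],1);r=L[:,1]-np.polyval(f,L[:,0]);k=abs(r)<2*r.std()+1e-4;f=np.polyfit(L[k,0],L[k,1],1)
    r=L[k,1]-np.polyval(f,L[k,0]);print(n,z,"yaw",yaw-np.arctan(f[0]),"off",f[1],"rms",r.std(),k.sum())
gaps=np.r_[np.linspace(-.057,-.05,6),np.linspace(-.037,-.021,10),np.linspace(-.008,.008,10),np.linspace(.021,.037,10),np.linspace(.05,.057,6)]
print("rail top back edge");ally=np.linspace(-.05,.05,40)
edges("top",t,.062,(-.05,-.03),ally,1)
edges("scene",s,.062,(-.05,-.03),ally,1)
print("rail top front edge")
edges("scene",s,.062,(-.02,-.004),gaps,-1)
edges("top",t,.062,(-.018,-.004),gaps,-1)
```

```text
rail top back edge
top 0.062 yaw 0.04538722158718684 off -0.040172699755190576 rms 0.00023643868984537007 40
scene 0.062 yaw 0.041549196552207214 off -0.03875102902336562 rms 0.0003642546786893177 39
rail top front edge
scene 0.062 yaw 0.031528846849111315 off -0.00958873388173394 rms 0.001202202341936062 39
top 0.062 yaw 0.042844789797936884 off -0.01101743464927532 rms 0.0005338441192717012 42
```

```bash
cat >> h.py <<'E'
from scipy.spatial.transform import Rotation as Ro
def Rt(yaw): # tool down, tool y along (cos,sin)
    c,s=np.cos(yaw),np.sin(yaw);return np.array([[-s,c,0],[c,s,0],[0,0,-1.]])
def go(X,yaw):
    st=ctrl.get_state();R=Ro.from_rotvec(st["tool_rot"]).as_matrix()
    d=R.T@(np.array(X)-st["position"]);r=Ro.from_matrix(R.T@Rt(yaw)).as_rotvec()
    print("time",st["time"],"shift mm",(d*1000).round(2),"turn",r.round(4));return d,r
E
python3 - <<'E'
from h import *
go([.274,.589,.33],np.arctan2(.9066,.4221))
go([.4999,.1345,.33],.159)
E
```

```text
time 0.1 shift mm [   0.26   -0.08 -108.44] turn [-0.0017  0.0001  0.    ]
time 0.1 shift mm [-396.37 -316.76 -107.86] turn [-0.0016  0.0009  0.9761]
```

Call:
{"method": "carry_out", "body": {
  "commands": [
    {"tz": -0.06},
    {"tz": -0.108},
    {"tx": -0.04, "ty": -0.032, "tz": -0.108, "rz": 0.1},
    {"tx": -0.396, "ty": -0.317, "tz": -0.108, "rz": 0.976},
    {"tx": -0.396, "ty": -0.317, "tz": -0.108, "rz": 0.976},
    {"tx": -0.396, "ty": -0.317, "tz": -0.108, "rz": 0.976},
    {"tx": -0.396, "ty": -0.317, "tz": -0.108, "rz": 0.976},
    {"tx": -0.396, "ty": -0.317, "tz": -0.108, "rz": 0.976},
    {"tx": -0.396, "ty": -0.317, "tz": -0.108, "rz": 0.976},
    {"tx": -0.396, "ty": -0.317, "tz": -0.108, "rz": 0.976},
    {"tx": -0.396, "ty": -0.317, "tz": -0.108, "rz": 0.976},
    {"tx": -0.396, "ty": -0.317, "tz": -0.108, "rz": 0.976}
  ],
  "grip_force": 20
}}

```text
invalid input
```

Run:
```python
from h import *
go([.4999,.1345,.33],.159)
go([.4999,.1345,.19],.159)
print(ctrl.get_state()["position"],ctrl.get_state()["joint_positions"])
```

```text
time 0.1 shift mm [-396.37 -316.76 -107.86] turn [-0.0016  0.0009  0.9761]
time 0.1 shift mm [-396.36 -316.52   32.14] turn [-0.0016  0.0009  0.9761]
[0.2742 0.5888 0.2216] [-1.1209  0.3218 -0.0701  1.4516  0.0226  1.3708 -0.0569]
```

Call:
{"method": "carry_out", "body": {
  "commands": [
    {"tx": 0, "ty": 0, "tz": -0.06, "rx": 0, "ry": 0, "rz": 0, "jaw": 1},
    {"tx": 0, "ty": 0, "tz": -0.108, "rx": 0, "ry": 0, "rz": 0, "jaw": 1},
    {"tx": -0.396, "ty": -0.317, "tz": -0.108, "rx": 0, "ry": 0, "rz": 0.976, "jaw": 1},
    {"tx": -0.396, "ty": -0.317, "tz": -0.108, "rx": 0, "ry": 0, "rz": 0.976, "jaw": 1},
    {"tx": -0.396, "ty": -0.317, "tz": -0.108, "rx": 0, "ry": 0, "rz": 0.976, "jaw": 1},
    {"tx": -0.396, "ty": -0.317, "tz": -0.108, "rx": 0, "ry": 0, "rz": 0.976, "jaw": 1},
    {"tx": -0.396, "ty": -0.317, "tz": -0.108, "rx": 0, "ry": 0, "rz": 0.976, "jaw": 1},
    {"tx": -0.396, "ty": -0.317, "tz": -0.108, "rx": 0, "ry": 0, "rz": 0.976, "jaw": 1},
    {"tx": -0.396, "ty": -0.317, "tz": -0.108, "rx": 0, "ry": 0, "rz": 0.976, "jaw": 1},
    {"tx": -0.396, "ty": -0.317, "tz": -0.108, "rx": 0, "ry": 0, "rz": 0.976, "jaw": 1},
    {"tx": -0.396, "ty": -0.317, "tz": -0.108, "rx": 0, "ry": 0, "rz": 0.976, "jaw": 1},
    {"tx": -0.396, "ty": -0.317, "tz": -0.108, "rx": 0, "ry": 0, "rz": 0.976, "jaw": 1}
  ],
  "grip_force": 20
}}

```text
time: 1.6
position: [0.4994, 0.1347, 0.3302]
tool_rot: [-2.039, -2.389, 0.0]
ft_force: [0.2, 1.0, -0.2]
grip_width: 1.0
```

Run:
```python
from h import *
go([.4999,.1345,.175],.159)
go([.4999,.1345,.130],.159)
s=grab("scene","s1");zoom(s,340,150,200,150,4,"f")
```

```text
time 1.6 shift mm [ -0.36   0.58 155.23] turn [-0.0007 -0.0005 -0.001 ]
time 1.6 shift mm [ -0.39   0.62 200.23] turn [-0.0007 -0.0005 -0.001 ]
```

View pics/f.png

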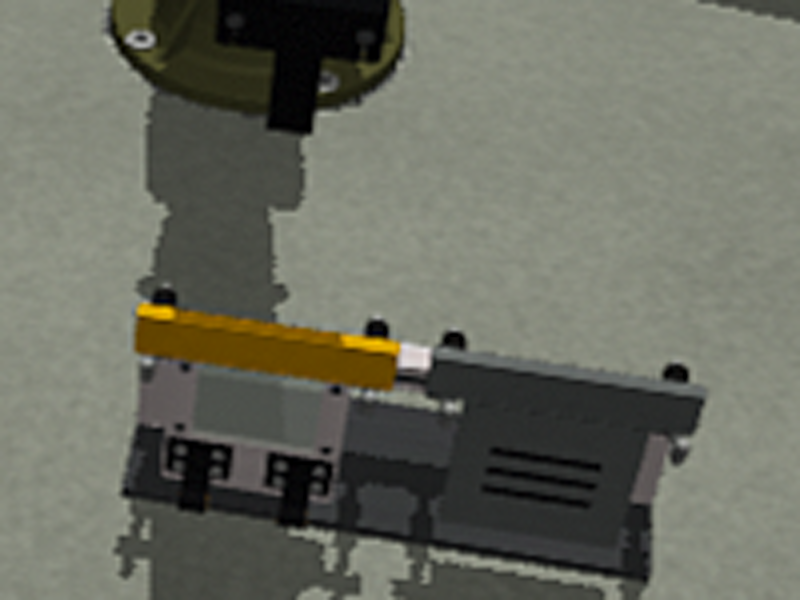

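The zoom shows a finger at about (412,180), above the middle of the yellow rail at about (407,236). I'll descend straight down onto it.

Call:
{"method": "carry_out", "body": {
  "commands": [
    {"tx": 0, "ty": 0.0005, "tz": 0.06, "rx": 0, "ry": 0, "rz": 0, "jaw": 1},
    {"tx": 0, "ty": 0.0005, "tz": 0.12, "rx": 0, "ry": 0, "rz": 0, "jaw": 1},
    {"tx": 0, "ty": 0.0005, "tz": 0.155, "rx": 0, "ry": 0, "rz": 0, "jaw": 1},
    {"tx": 0, "ty": 0.0005, "tz": 0.18, "rx": 0, "ry": 0, "rz": 0, "jaw": 1},
    {"tx": 0, "ty": 0.0005, "tz": 0.2, "rx": 0, "ry": 0, "rz": 0, "jaw": 1},
    {"tx": 0, "ty": 0.0005, "tz": 0.2, "rx": 0, "ry": 0, "rz": 0, "jaw": 1},
    {"tx": 0, "ty": 0.0005, "tz": 0.2, "rx": 0, "ry": 0, "rz": 0, "jaw": 1}
  ],
  "grip_force": 20
}}

```text
time: 2.52
position: [0.5002, 0.1362, 0.1313]
tool_rot: [2.035, 2.393, 0.002]
ft_force: [0.1, -0.5, 0.1]
grip_width: 0.997
```

Run:
```python
from h import *
go([.4999,.1345,.130],.159)
s=grab("scene","s2");zoom(s,360,190,150,110,5,"f2")
t=grab("top","t2");zoom(t,150,210,120,90,6,"g2")
```

```text
time 2.525 shift mm [-1.6  -0.57  1.32] turn [ 0.0009 -0.0005  0.0021]
```

View pics/f2.png

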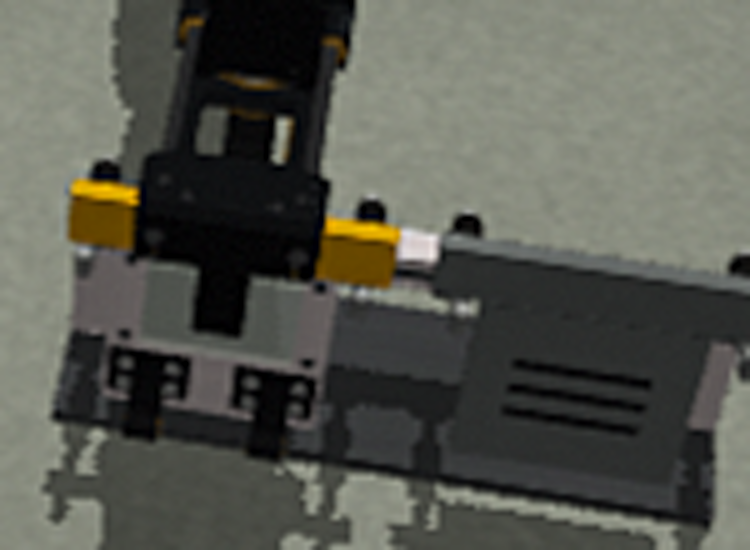

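View pics/g2.png

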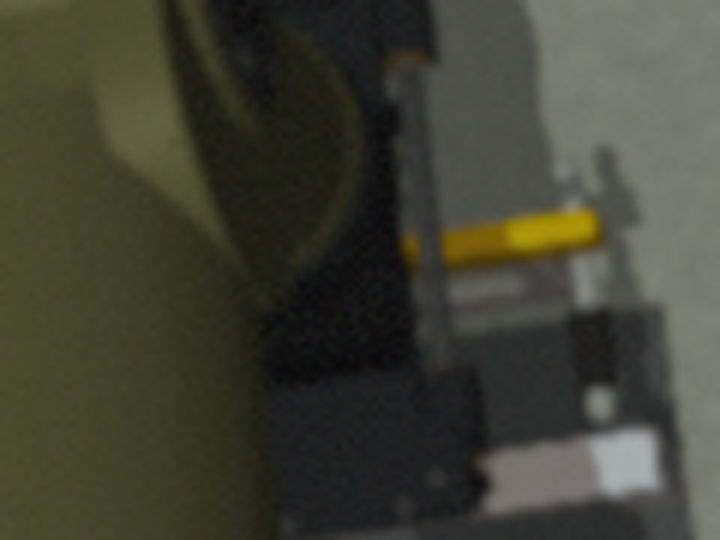

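The fingers straddle the rail: the front finger is at about (405,245) in the scene view, with the yellow visible on both sides. I'll close the jaws.

Call:
{"method": "carry_out", "body": {
  "commands": [
    {"tx": 0, "ty": 0, "tz": 0, "rx": 0, "ry": 0, "rz": 0, "jaw": 0.3},
    {"tx": 0, "ty": 0, "tz": 0, "rx": 0, "ry": 0, "rz": 0, "jaw": 0.3},
    {"tx": 0, "ty": 0, "tz": 0, "rx": 0, "ry": 0, "rz": 0, "jaw": 0.2},
    {"tx": 0, "ty": 0, "tz": 0, "rx": 0, "ry": 0, "rz": 0, "jaw": 0.15},
    {"tx": 0, "ty": 0, "tz": 0, "rx": 0, "ry": 0, "rz": 0, "jaw": 0},
    {"tx": 0, "ty": 0, "tz": 0, "rx": 0, "ry": 0, "rz": 0, "jaw": 0},
    {"tx": 0, "ty": 0, "tz": 0, "rx": 0, "ry": 0, "rz": 0, "jaw": 0},
    {"tx": 0, "ty": 0, "tz": 0, "rx": 0, "ry": 0, "rz": 0, "jaw": 0}
  ],
  "grip_force": 30
}}

```text
time: 3.62
position: [0.5001, 0.1348, 0.1306]
tool_rot: [2.038, 2.391, 0.0]
ft_force: [0.5, 0.3, 0.3]
grip_width: 0.172
```

Call:
{"method": "carry_out", "body": {
  "commands": [
    {"tx": 0, "ty": 0, "tz": 0, "rx": 0, "ry": 0, "rz": 0, "jaw": 0},
    {"tx": 0, "ty": 0, "tz": 0, "rx": 0, "ry": 0, "rz": 0, "jaw": 0},
    {"tx": 0, "ty": 0, "tz": 0, "rx": 0, "ry": 0, "rz": 0, "jaw": 0}
  ],
  "grip_force": 30
}}

```text
time: 4.0
position: [0.5002, 0.1348, 0.1306]
tool_rot: [2.038, 2.391, 0.001]
ft_force: [1.6, -0.2, 0.3]
grip_width: 0.113
```

Call:
{"method": "carry_out", "body": {
  "commands": [
    {"tx": 0, "ty": 0, "tz": -0.005, "rx": 0, "ry": 0, "rz": 0, "jaw": 0},
    {"tx": 0, "ty": 0, "tz": -0.015, "rx": 0, "ry": 0, "rz": 0, "jaw": 0},
    {"tx": 0, "ty": 0, "tz": -0.03, "rx": 0, "ry": 0, "rz": 0, "jaw": 0},
    {"tx": 0, "ty": 0, "tz": -0.05, "rx": 0, "ry": 0, "rz": 0, "jaw": 0},
    {"tx": 0, "ty": 0, "tz": -0.07, "rx": 0, "ry": 0, "rz": 0, "jaw": 0},
    {"tx": 0, "ty": 0, "tz": -0.095, "rx": 0, "ry": 0, "rz": 0, "jaw": 0},
    {"tx": 0, "ty": 0, "tz": -0.12, "rx": 0, "ry": 0, "rz": 0, "jaw": 0},
    {"tx": 0, "ty": 0, "tz": -0.14, "rx": 0, "ry": 0, "rz": 0, "jaw": 0},
    {"tx": 0, "ty": 0, "tz": -0.15, "rx": 0, "ry": 0, "rz": 0, "jaw": 0},
    {"tx": 0, "ty": 0, "tz": -0.15, "rx": 0, "ry": 0, "rz": 0, "jaw": 0},
    {"tx": 0, "ty": 0, "tz": -0.15, "rx": 0, "ry": 0, "rz": 0, "jaw": 0}
  ],
  "grip_force": 30
}}

```text
time: 5.38
position: [0.4996, 0.1347, 0.2797]
tool_rot: [-2.038, -2.39, 0.002]
ft_force: [0.1, 0.6, -2.9]
grip_width: 0.113
```

Run:
```python
from h import *
yaw=.043;ux=np.array([np.cos(yaw),np.sin(yaw),0])
X=np.array([.535,-.222,.281])-.014*ux;print(X)
go(X,yaw)
s=grab("scene","s3");zoom(s,330,110,200,150,4,"f3")
```

```text
[ 0.521  -0.2226  0.281 ]
time 5.375 shift mm [-356.14  -35.46   -1.1 ] turn [-0.0013  0.0004  0.1161]
```

View pics/f3.png

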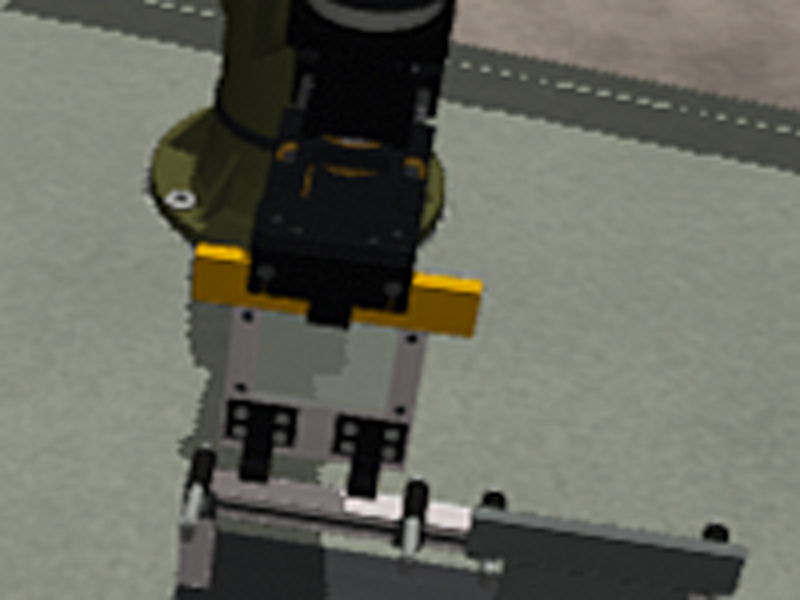

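The guard is held level and its knuckle bottoms (about (395,230) and (421,234)) are above the hook tips. I'll carry it across to above the fixture.

Call:
{"method": "carry_out", "body": {
  "commands": [
    {"tx": -0.015, "ty": -0.0015, "tz": -0.001, "rx": 0, "ry": 0, "rz": 0.005, "jaw": 0},
    {"tx": -0.045, "ty": -0.0045, "tz": -0.001, "rx": 0, "ry": 0, "rz": 0.015, "jaw": 0},
    {"tx": -0.085, "ty": -0.0085, "tz": -0.001, "rx": 0, "ry": 0, "rz": 0.028, "jaw": 0},
    {"tx": -0.125, "ty": -0.0125, "tz": -0.001, "rx": 0, "ry": 0, "rz": 0.04, "jaw": 0},
    {"tx": -0.165, "ty": -0.0165, "tz": -0.001, "rx": 0, "ry": 0, "rz": 0.054, "jaw": 0},
    {"tx": -0.205, "ty": -0.0205, "tz": -0.001, "rx": 0, "ry": 0, "rz": 0.067, "jaw": 0},
    {"tx": -0.245, "ty": -0.0245, "tz": -0.001, "rx": 0, "ry": 0, "rz": 0.08, "jaw": 0},
    {"tx": -0.285, "ty": -0.0285, "tz": -0.001, "rx": 0, "ry": 0, "rz": 0.093, "jaw": 0},
    {"tx": -0.32, "ty": -0.032, "tz": -0.001, "rx": 0, "ry": 0, "rz": 0.105, "jaw": 0},
    {"tx": -0.343, "ty": -0.0345, "tz": -0.001, "rx": 0, "ry": 0, "rz": 0.112, "jaw": 0},
    {"tx": -0.356, "ty": -0.0355, "tz": -0.001, "rx": 0, "ry": 0, "rz": 0.116, "jaw": 0},
    {"tx": -0.356, "ty": -0.0355, "tz": -0.001, "rx": 0, "ry": 0, "rz": 0.116, "jaw": 0}
  ],
  "grip_force": 30
}}

```text
time: 6.92
position: [0.5208, -0.2235, 0.2814]
tool_rot: [-2.175, -2.266, 0.001]
ft_force: [-0.5, 0.3, -2.7]
grip_width: 0.115
```

Run:
```python
from h import *
go([.521,-.2226,.281],.043)
s=grab("scene","s4");zoom(s,200,110,160,140,5,"f4")
t=grab("top","t4");zoom(t,330,180,130,110,6,"g4")
```

```text
time 6.925 shift mm [0.85 0.19 0.36] turn [-0.0006  0.0002 -0.0021]
```

View pics/f4.png

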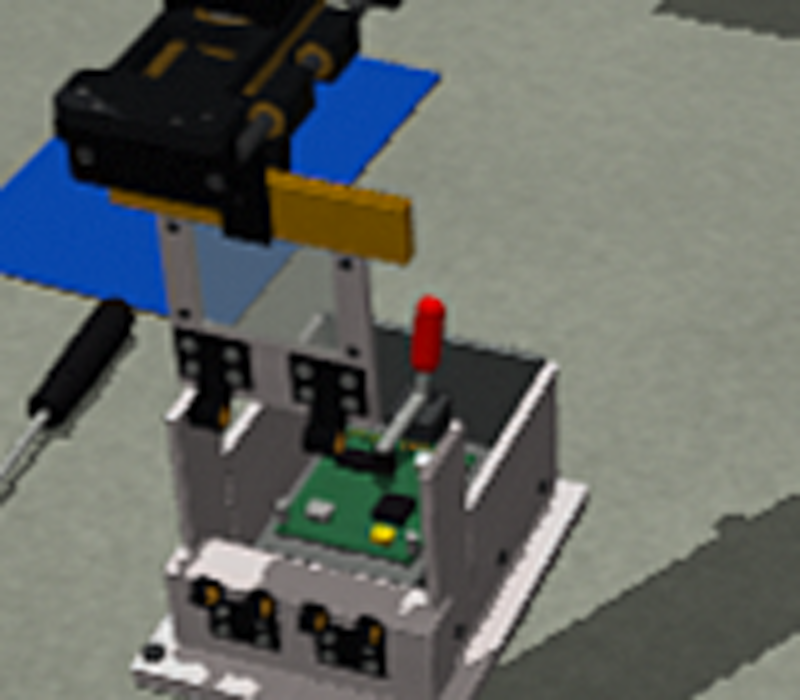

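View pics/g4.png

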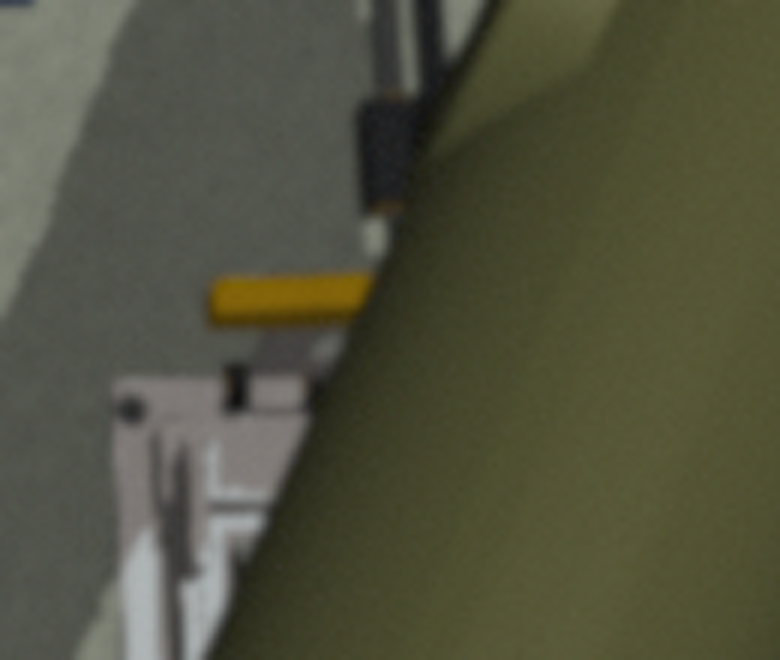

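The guard hangs above the fixture with its brass bores visible at about (244,193) and (268,198). The fixture's bores are at about (242,228) to (274,236). I'll lower it to roughly 30 mm above, then measure the offset in the same view.

Call:
{"method": "carry_out", "body": {
  "commands": [
    {"tx": 0, "ty": 0, "tz": 0.015, "rx": 0, "ry": 0, "rz": -0.001, "jaw": 0},
    {"tx": 0, "ty": 0, "tz": 0.04, "rx": 0, "ry": 0, "rz": -0.001, "jaw": 0},
    {"tx": 0, "ty": 0, "tz": 0.065, "rx": 0, "ry": 0, "rz": -0.001, "jaw": 0},
    {"tx": 0, "ty": 0, "tz": 0.08, "rx": 0, "ry": 0, "rz": -0.001, "jaw": 0},
    {"tx": 0, "ty": 0, "tz": 0.085, "rx": 0, "ry": 0, "rz": -0.001, "jaw": 0},
    {"tx": 0, "ty": 0, "tz": 0.085, "rx": 0, "ry": 0, "rz": -0.001, "jaw": 0},
    {"tx": 0, "ty": 0, "tz": 0.085, "rx": 0, "ry": 0, "rz": -0.001, "jaw": 0}
  ],
  "grip_force": 30
}}

```text
time: 7.9
position: [0.522, -0.2226, 0.1975]
tool_rot: [2.171, 2.269, 0.001]
ft_force: [-0.5, -0.3, -1.8]
grip_width: 0.115
```

```bash
cat > m.py <<'E'
from h import *
def brass(im,x0,x1,y0,y1,th=25,amin=3):
    im=im.astype(np.float32);w=np.clip(im[...,2]-im[...,0]-th,0,None);k=np.zeros_like(w);k[y0:y1,x0:x1]=1;w=w*k;o=[]
    for st,ce,m in blobs(w>0,amin):
        ys,xs=np.nonzero(m);ww=w[m];o.append((st.tolist(),np.array([(xs*ww).sum(),(ys*ww).sum()])/ww.sum()))
    return o
E
python3 - <<'E'
from m import *
st=[ctrl.get_state() for _ in range(1)][0]
print(st["position"],st["ft_force"],st["time"])
s=grab("scene","s5");zoom(s,215,165,80,75,9,"f5")
t=grab("top","t5");zoom(t,330,180,130,110,6,"g5")
for b in brass(s,225,300,185,245):print(b)
yaw=.043;ux=np.array([np.cos(yaw),np.sin(yaw),0]);uy=np.array([-np.sin(yaw),np.cos(yaw),0])
g=np.array(st["position"])+.014*ux-[0,0,.1013]
for y in(-.021,.037): print("pred guard",proj("scene",g+y*uy))
f=np.array([.535,-.222,.065])
for y in(-.039,-.010,.019,.048): print("pred fix",proj("scene",f+y*uy))
E
```

```text
[ 0.522  -0.2226  0.1975] [-0.4744 -0.3434 -1.8338] 7.9
([257, 185, 28, 9, 180], array([272.7423, 187.8298]))
([280, 198, 6, 2, 8], array([282.2431, 198.9236]))
([277, 215, 2, 3, 5], array([277.625 , 216.2037]))
([247, 219, 3, 4, 8], array([247.8008, 220.7884]))
([269, 224, 3, 4, 9], array([269.8797, 225.9361]))
([241, 227, 3, 4, 11], array([241.9844, 228.5455]))
([252, 229, 3, 5, 10], array([252.6285, 230.9257]))
([263, 232, 2, 4, 7], array([263.507 , 233.9531]))
([274, 235, 2, 4, 8], array([274.4679, 236.3283]))
pred guard [247.3248 220.6221]
pred guard [269.3739 225.9846]
pred fix [241.9936 228.2773]
pred fix [252.7211 230.9334]
pred fix [263.5621 233.6175]
pred fix [274.5184 236.3302]
```

View pics/f5.png

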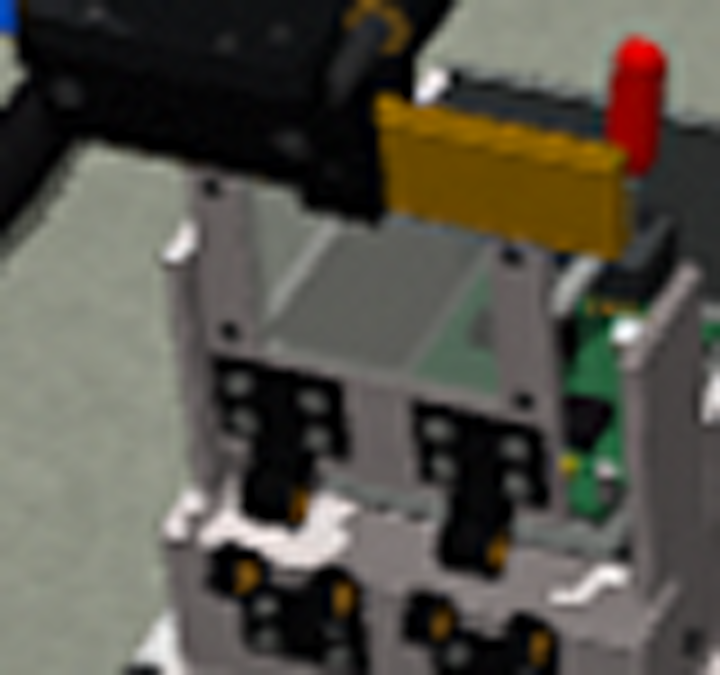

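View pics/g5.png

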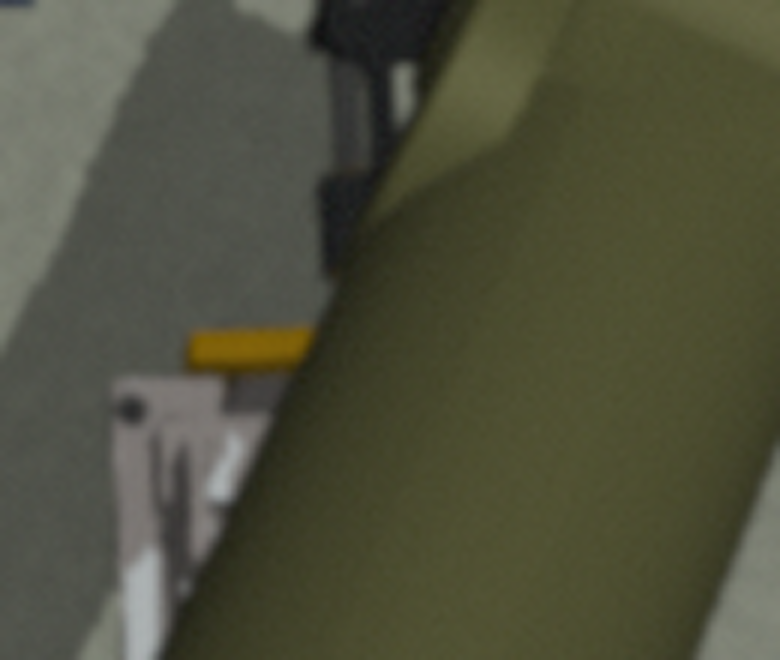

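```bash
cat >> m.py <<'E'
def wall(im,n,c,ux,uy,bs,a,sign,ch=2):
    L=[]
    for b in bs:
        p=np.array([proj(n,c+q*ux+b*uy) for q in a],np.float32)
        v=cv2.remap(im[...,ch].astype(np.float32),p[:,:1].copy(),p[:,1:].copy(),cv2.INTER_CUBIC).ravel()
        g=np.clip(sign*np.gradient(cv2.GaussianBlur(v.reshape(1,-1),(0,0),1.5).ravel()),0,None)
        k=g.argmax();sl=slice(max(0,k-4),k+5);L.append((g[sl]*a[sl]).sum()/g[sl].sum())
    return np.array(L)
def prof(im,n,c,ux,uy,bs,a):
    return np.array([np.mean([cv2.remap(im.astype(np.float32),*[np.float32([[v]]) for v in proj(n,c+q*ux+b*uy)],cv2.INTER_LINEAR).ravel() for b in bs],0) for q in a])
E
python3 - <<'E'
from m import *
t=cv2.imread("pics/t5.png")
for i in range(3): print(ctrl.get_state()["position"],ctrl.get_state()["time"])
yaw=.043;ux=np.array([np.cos(yaw),np.sin(yaw),0]);uy=np.array([-np.sin(yaw),np.cos(yaw),0])
c=np.array([.521,-.2226,.2255])  # top of rail centre, nominal
P=prof(t,"top",c,ux,uy,np.linspace(.056,.068,8),np.arange(-.013,.0131,.001))
for a,p in zip(range(-13,14),P):print(a,p.round())
print("y end")
P=prof(t,"top",c,uy,ux,np.linspace(-.003,.003,5),np.arange(.062,.082,.001))
for a,p in zip(range(62,82),P):print(a,p.round())
E
```

```text
[ 0.5219 -0.2226  0.1974] 8.0
[ 0.5219 -0.2226  0.1974] 8.0
[ 0.5219 -0.2226  0.1974] 8.0
-13 [77. 81. 85.]
-12 [71. 77. 83.]
-11 [63. 73. 80.]
-10 [52. 67. 76.]
-9 [38. 62. 74.]
-8 [22. 60. 74.]
-7 [13. 62. 80.]
-6 [11. 70. 91.]
-5 [  9.  79. 103.]
-4 [ 10.  88. 115.]
-3 [ 10.  93. 122.]
-2 [ 10.  97. 127.]
-1 [ 10.  97. 128.]
0 [ 10.  97. 128.]
1 [  8.  96. 126.]
2 [ 11.  94. 123.]
3 [ 26.  92. 116.]
4 [ 41.  88. 107.]
5 [56. 85. 96.]
6 [66. 82. 87.]
7 [71. 81. 81.]
8 [74. 82. 80.]
9 [75. 83. 80.]
10 [75. 83. 80.]
11 [75. 83. 80.]
12 [75. 83. 80.]
13 [75. 82. 80.]
y end
62 [ 13.  95. 124.]
63 [ 13.  95. 123.]
64 [ 13.  94. 123.]
65 [ 13.  95. 123.]
66 [ 13.  95. 123.]
67 [ 13.  95. 124.]
68 [ 13.  94. 123.]
69 [ 13.  93. 122.]
70 [ 14.  90. 116.]
71 [ 17.  85. 109.]
72 [28. 79. 97.]
73 [40. 74. 87.]
74 [53. 74. 81.]
75 [64. 76. 79.]
76 [70. 80. 80.]
77 [73. 82. 80.]
78 [75. 83. 81.]
79 [75. 82. 80.]
80 [74. 81. 79.]
81 [74. 82. 79.]
```

Run:
```python
from m import *
yaw=.043;ux=np.array([np.cos(yaw),np.sin(yaw),0]);uy=np.array([-np.sin(yaw),np.cos(yaw),0])
t=cv2.imread("pics/t0.png") if 0 else cv2.imread("pics/top0.png")
c=np.array([.5344,-.222,.073])
a=np.arange(-.055,.0551,.001)
P=prof(t,"top",c,uy,ux,np.linspace(-.004,.004,7),a)
for q,p in zip(a,P):print(round(q*1000),p.round(),end=" | ")
print()
# x-extent of knuckles
for k in(-.0435,-.0145,.0145,.0435):
    Q=prof(t,"top",c,ux,uy,np.linspace(k-.002,k+.002,4)-.0005,np.arange(-.02,.0161,.001)).mean(1);print(k,Q.round().astype(int))
```

```text
-55 [139. 141. 137.] | -54 [137. 140. 135.] | -53 [136. 138. 134.] | -52 [130. 133. 129.] | -51 [124. 127. 123.] | -50 [113. 115. 111.] | -49 [ 98. 100.  97.] | -48 [82. 83. 81.] | -47 [65. 65. 64.] | -46 [51. 51. 50.] | -45 [41. 42. 42.] | -44 [35. 36. 37.] | -43 [34. 37. 39.] | -42 [34. 39. 43.] | -41 [39. 48. 53.] | -40 [46. 57. 64.] | -39 [57. 68. 75.] | -38 [68. 79. 85.] | -37 [78. 87. 92.] | -36 [88. 94. 99.] | -35 [ 92.  98. 101.] | -34 [ 96. 100. 103.] | -33 [ 97. 101. 104.] | -32 [ 97. 101. 104.] | -31 [ 98. 102. 104.] | -30 [ 99. 102. 105.] | -29 [102. 105. 107.] | -28 [109. 112. 112.] | -27 [116. 119. 118.] | -26 [126. 128. 125.] | -25 [134. 136. 132.] | -24 [137. 138. 135.] | -23 [138. 140. 136.] | -22 [131. 133. 129.] | -21 [124. 125. 121.] | -20 [106. 107. 104.] | -19 [86. 88. 85.] | -18 [68. 69. 67.] | -17 [49. 50. 49.] | -16 [39. 41. 40.] | -15 [34. 37. 38.] | -14 [32. 37. 40.] | -13 [35. 43. 48.] | -12 [41. 50. 57.] | -11 [50. 61. 68.] | -10 [59. 71. 78.] | -9 [70. 80. 87.] | -8 [80. 89. 94.] | -7 [85. 92. 96.] | -6 [89. 95. 98.] | -5 [90. 95. 98.] | -4 [91. 95. 97.]
[... 1142 characters left out ...]
 95.  99. 101.] | 54 [100. 103. 105.] | 55 [107. 110. 110.] | 
-0.0435 [156 156 155 154 149 142 132 115  98  80  61  51  41  38  37  38  39  40
  41  42  41  41  39  38  46  53  65  77  88  97 103 106 107 108 109 108
 107]
-0.0145 [156 156 156 155 154 150 140 130 109  88  70  51  43  38  36  38  40  41
  42  42  42  40  38  41  45  56  69  81  93 101 105 108 108 108 108 108
 107]
0.0145 [156 156 156 154 151 142 133 113  93  75  57  48  43  40  40  39  39  39
  40  41  40  40  40  41  47  55  65  77  87  95 103 106 108 109 109 109
 108]
0.0435 [156 157 156 155 151 147 135 123 104  83  65  49  40  38  37  38  38  39
  40  40  40  38  36  39  44  54  68  81  92 102 106 109 109 109 110 110
 110]
```

Run:
```python
from m import *
yaw=.043;ux=np.array([np.cos(yaw),np.sin(yaw),0]);uy=np.array([-np.sin(yaw),np.cos(yaw),0])
s=cv2.imread("pics/s5.png");g=cv2.cvtColor(s,cv2.COLOR_BGR2GRAY).astype(np.float32)
o=np.array([.521,-.2226,.1974-.1013])+.014*ux
def plane(uv,x):
    c,d=ray("scene",uv);p0=o+x*ux;k=(p0-c)@ux/(d@ux);q=c+k*d-o;return np.array([q@uy,q[2]])*1000
def cen(x,y,r,dark=True):
    x0,y0=int(round(x)),int(round(y));w=g[y0-r:y0+r+1,x0-r:x0+r+1];w=(np.median(w)-w) if dark else (w-np.median(w))
    w=np.clip(w-.3*w.max(),0,None);yy,xx=np.mgrid[-r:r+1,-r:r+1];return np.array([x0+(w*xx).sum()/w.sum(),y0+(w*yy).sum()/w.sum()])
z=lambda a,b:(215+a/9-.45,165+b/9-.45)
print("panel screws")
S=[]
for p in((210,187),(229,330),(513,257),(523,400)):
    c=cen(*z(*p),2);S.append(plane(c,-.011));print(c,S[-1])
S=np.array(S)
print("mid top",(S[0]+S[2])/2,"mid bottom",(S[1]+S[3])/2)
print("leaf screws (light)")
for p in((239,383),(314,402),(243,421),(318,437),(438,430),(516,449),(443,468),(519,482)):
    c=cen(*z(*p),1,False);print(c,plane(c,-.009))
```

```text
panel screws
[238.7102 183.6238] [-38.8219  98.9259]
[240.0514 201.379 ] [-41.2414  45.191 ]
[271.3913 192.897 ] [43.2394 93.3543]
[272.7094 209.141 ] [43.4006 44.8807]
mid top [ 2.2088 96.1401] mid bottom [ 1.0796 45.0359]
leaf screws (light)
[241.0641 207.2542] [-39.356   29.0652]
[249.1457 209.    ] [-17.9665  29.619 ]
[241.6094 211.3064] [-39.2688  16.3507]
[249.7653 213.2544] [-17.6044  16.3631]
[262.9896 212.045 ] [18.2429 30.384 ]
[271.701 214.283] [40.6977 29.8397]
[263.6876 216.2914] [19.0519 17.3144]
[271.7647 218.2353] [40.0373 17.2756]
```

Run:
```python
from m import *
def mk(yaw): return np.array([np.cos(yaw),np.sin(yaw),0]),np.array([-np.sin(yaw),np.cos(yaw),0]),np.array([0,0,1.])
def run(name,o,yaw,ys):
    ux,uy,uz=mk(yaw);s=cv2.imread(f"pics/{name}.png");n="scene"
    for lab,z0,sg in(("top-front",.130,1),("bottom-front",.100,None)):
        a=np.arange(-.009,.0091,.0005)
        c=o-.009*ux+z0*uz
        # profile along z on the front face plane; red channel
        if lab=="top-front":
            # dark front -> bright top as z rises
            L=wall(s,n,c,uz,uy,ys,a,1)
        else:
            # blue channel falls entering rail from below
            L=wall(s,n,c,uz,uy,ys,a,-1,0)
        f=np.polyfit(ys,L,1);r=L-np.polyval(f,ys);k=abs(r)<2*r.std()+1e-5;f=np.polyfit(ys[k],L[k],1)
        print(name,lab,"slope",f[0].round(4),"off@0 mm",(f[1]*1e3).round(2),"rms",((L-np.polyval(f,ys))[k].std()*1e3).round(2))
ux,_,_=mk(.159)
o0=np.array([.4999,.1345,.029])+.014*ux
run("scene0",o0,.159,np.linspace(-.066,.066,40))
run("scene0",o0,.159,np.linspace(.022,.066,20))
ux,_,_=mk(.159)
run("s3",np.array([.4999,.1347,.2797-.1016])+.014*ux,.159,np.linspace(.034,.066,20))
ux,_,_=mk(.043)
run("s4",np.array([.521,-.2226,.2814-.1016])+.014*ux,.043,np.linspace(.022,.066,20))
run("s5",np.array([.521,-.2226,.1974-.1016])+.014*ux,.043,np.linspace(.022,.066,20))
```

```text
scene0 top-front slope 0.0008 off@0 mm -0.69 rms 0.52
scene0 bottom-front slope 0.0017 off@0 mm 1.08 rms 0.42
scene0 top-front slope -0.0024 off@0 mm -0.54 rms 0.49
scene0 bottom-front slope -0.0187 off@0 mm 1.9 rms 0.33
s3 top-front slope -0.0154 off@0 mm 1.26 rms 0.36
s3 bottom-front slope -0.0005 off@0 mm 2.25 rms 0.2
s4 top-front slope -0.0123 off@0 mm 0.21 rms 0.64
s4 bottom-front slope -0.0026 off@0 mm 1.92 rms 0.24
s5 top-front slope -0.0054 off@0 mm -0.97 rms 0.8
s5 bottom-front slope -0.0451 off@0 mm 2.4 rms 1.57
```

```bash
cat >> m.py <<'E'
def rel(s,z,win,zs=(0,),f=np.array([.535,-.222,.065]),yaw=.043,fixpx=None):
    ux=np.array([np.cos(yaw),np.sin(yaw),0]);uy=np.array([-np.sin(yaw),np.cos(yaw),0])
    fb=np.array([[241.95,228.51],[252.61,230.93],[263.51,233.97],[274.47,236.30]])
    r=np.mean([fb[i]-proj("scene",f+y*uy) for i,y in enumerate((-.039,-.010,.019,.048))],0)
    for e in zs:
        g=f.copy();g[2]=z+e;D=[]
        for px,y in zip(win,(-.021,.037)):
            X=g+y*uy;p=proj("scene",X);J=np.c_[proj("scene",X+.001*ux)-p,proj("scene",X+.001*uy)-p]
            D.append(np.linalg.solve(J,px-p-r))
        print("z",round((z+e)*1e3,1),"guard-fixture dx,dy mm",np.array(D).round(2).tolist(),"mean",np.mean(D,0).round(2))
E
python3 - <<'E'
from m import *
s=cv2.imread("pics/s5.png")
rel(s,.0958,np.array([[247.80,220.79],[269.88,225.94]]),(-.001,0,.001))
for n in("s4",):
    s=cv2.imread(f"pics/{n}.png")
    for b in brass(s,235,280,185,205):print(b)
    B=[b[1] for b in brass(s,235,280,185,205)]
E
```

```text
z 94.8 guard-fixture dx,dy mm [[-0.71, 0.5], [-1.44, 0.33]] mean [-1.08  0.42]
z 95.8 guard-fixture dx,dy mm [[0.29, 1.07], [-0.43, 0.84]] mean [-0.07  0.95]
z 96.8 guard-fixture dx,dy mm [[1.3, 1.64], [0.58, 1.34]] mean [0.94 1.49]
([244, 191, 2, 5, 9], array([244.4492, 192.8738]))
([267, 197, 2, 4, 8], array([267.4416, 198.3438]))
([270, 196, 3, 1, 3], array([271.0667, 196.    ]))
```

Run:
```python
from m import *
yaw=.043;ux=np.array([np.cos(yaw),np.sin(yaw),0]);uy=np.array([-np.sin(yaw),np.cos(yaw),0]);uz=np.array([0,0,1.])
f=np.array([.535,-.222,.065])
def pr(im,o,ys,offs):
    return np.mean([prof(im,"scene",o+ax*ux+az*uz,uy,ux,[0],ys).mean(1) for ax,az in offs],0)
offs=[(.0057,.0057),(.0073,.0032),(.008,0)]
s0=cv2.imread("pics/scene0.png");s5=cv2.imread("pics/s5.png");s4=cv2.imread("pics/s4.png")
for k in(-48,-19,10,39):
    ys=np.arange(k-7,k+8)*1e-3;print("fix",k,dict(zip(range(-7,8),pr(s0,f,ys,offs).round().astype(int).tolist())))
for nm,im,z in(("s5",s5,.0958),("s4",s4,.1798)):
  for k in(-37,21):
    ys=np.arange(k-7,k+8)*1e-3;g=f.copy();g[2]=z;print("guard",nm,k,dict(zip(range(-7,8),pr(im,g,ys,offs).round().astype(int).tolist())))
```

```text
fix -48 {-7: 89, -6: 89, -5: 91, -4: 93, -3: 90, -2: 83, -1: 76, 0: 62, 1: 46, 2: 31, 3: 21, 4: 11, 5: 7, 6: 7, 7: 8}
fix -19 {-7: 35, -6: 29, -5: 24, -4: 23, -3: 22, -2: 20, -1: 17, 0: 14, 1: 12, 2: 10, 3: 10, 4: 9, 5: 9, 6: 9, 7: 8}
fix 10 {-7: 89, -6: 91, -5: 93, -4: 94, -3: 95, -2: 91, -1: 78, 0: 65, 1: 47, 2: 27, 3: 11, 4: 10, 5: 10, 6: 11, 7: 13}
fix 39 {-7: 23, -6: 21, -5: 21, -4: 24, -3: 29, -2: 28, -1: 24, 0: 20, 1: 15, 2: 12, 3: 9, 4: 8, 5: 8, 6: 9, 7: 12}
guard s5 -37 {-7: 110, -6: 95, -5: 93, -4: 99, -3: 108, -2: 127, -1: 146, 0: 151, 1: 134, 2: 115, 3: 84, 4: 49, 5: 18, 6: 17, 7: 15}
guard s5 21 {-7: 123, -6: 123, -5: 123, -4: 124, -3: 125, -2: 126, -1: 127, 0: 119, 1: 99, 2: 78, 3: 53, 4: 28, 5: 7, 6: 6, 7: 7}
guard s4 -37 {-7: 184, -6: 194, -5: 191, -4: 186, -3: 167, -2: 146, -1: 115, 0: 84, 1: 55, 2: 33, 3: 14, 4: 6, 5: 7, 6: 9, 7: 10}
guard s4 21 {-7: 69, -6: 69, -5: 69, -4: 70, -3: 71, -2: 71, -1: 68, 0: 56, 1: 44, 2: 31, 3: 17, 4: 8, 5: 9, 6: 11, 7: 12}
```

```bash
cat >> m.py <<'E'
def leaf(name,o,yaw,verbose=False):
    ux=np.array([np.cos(yaw),np.sin(yaw),0]);uy=np.array([-np.sin(yaw),np.cos(yaw),0])
    s=cv2.imread(f"pics/{name}.png");g=cv2.cvtColor(s,cv2.COLOR_BGR2GRAY).astype(np.float32);k=8
    out=[]
    for y in(-.0397,-.0183,.0183,.0397):
        for z in(.0295,.0165):
            p=proj("scene",o-.009*ux+y*uy+[0,0,z]);
            q=None
            for it in range(3):
                c=p if q is None else q
                w=cv2.getRectSubPix(g,(25,25),(float(c[0]),float(c[1]))) if 0 else None
                xs=np.linspace(-2,2,33);X,Y=np.meshgrid(xs+c[0],xs+c[1]);v=cv2.remap(g,X.astype(np.float32),Y.astype(np.float32),cv2.INTER_CUBIC)
                w=np.clip(v-np.percentile(v,60),0,None)*np.exp(-((X-c[0])**2+(Y-c[1])**2)/2);q=np.array([(w*X).sum(),(w*Y).sum()])/w.sum()
            cc,d=ray("scene",q);t=(o-.009*ux-cc)@ux/(d@ux);r=cc+t*d-o;out.append((r@uy*1e3,r[2]*1e3))
    out=np.array(out);L,R=out[:4],out[4:]
    print(name,"mid y",((L+R).mean(0)/2)[0].round(2),"zmean-23",(out[:,1].mean()-23).round(2),"tilt rows",((R-L)[:,1].mean()/((R-L)[:,0].mean())).round(4),"tilt cols",((out[1::2]-out[::2])[:,0].mean()/13).round(3),"span",(R-L)[:,0].mean().round(1))
    if verbose:print(out.round(1).tolist())
E
python3 - <<'E'
from m import *
def O(x,y,z,yaw): return np.array([x,y,z])+.014*np.array([np.cos(yaw),np.sin(yaw),0])
leaf("scene0",O(.4999,.1345,.029,.159),.159,True)
leaf("s1",O(.4999,.1345,.029,.159),.159)
leaf("s2",O(.4999,.1345,.029,.159),.159)
leaf("s3",O(.4998,.1347,.2797-.1016,.159),.159)
leaf("s4",O(.521,-.2230,.2814-.1016,.043),.043)
leaf("s5",O(.521,-.2226,.1974-.1016,.043),.043,True)
E
```

```text
scene0 mid y 2.2 zmean-23 -0.22 tilt rows -0.0077 tilt cols -0.031 span 58.3
[[-37.4, 30.1], [-38.5, 13.5], [-16.0, 30.9], [-15.8, 17.5], [20.7, 30.2], [19.8, 11.9], [42.4, 31.1], [42.5, 17.1]]
s1 mid y 2.19 zmean-23 -0.27 tilt rows -0.0029 tilt cols -0.03 span 58.3
s2 mid y 2.22 zmean-23 -0.31 tilt rows -0.0105 tilt cols -0.031 span 58.3
s3 mid y 1.85 zmean-23 1.66 tilt rows 0.001 tilt cols 0.005 span 58.1
s4 mid y 0.45 zmean-23 1.4 tilt rows -0.0039 tilt cols 0.015 span 58.1
s5 mid y 0.49 zmean-23 0.18 tilt rows 0.0134 tilt cols 0.003 span 58.2
[[-39.5, 29.5], [-39.5, 15.8], [-17.8, 29.5], [-17.6, 16.3], [18.4, 30.2], [19.0, 16.9], [40.7, 30.0], [40.2, 17.2]]
```

Run:
```python
from m import *
for n in("scene","top"):
    A=[];P=[]
    for i in range(8):
        A.append(get_image(n)[:,:,::-1].astype(np.float32));P.append(ctrl.get_state()["position"])
    cv2.imwrite(f"pics/avg_{n}.png",np.mean(A,0).round().astype(np.uint8));print(n,np.mean(P,0),np.std(P,0),"noise",np.std(A,0).mean())
st=ctrl.get_state();print(st["time"],st["ft_force"],st["torque"],Ro.from_rotvec(st["tool_rot"]).as_matrix())
s=cv2.imread("pics/avg_scene.png")
B=brass(s,225,300,213,245);[print(b) for b in B]
g=[b[1] for b in B if b[1][1]<227 and b[1][0]<272]
g=sorted(g,key=lambda p:p[0]);rel(s,.0958,g,(0,))
yaw=.043;leaf("avg_scene",np.array([.521,-.2226,.1974-.1016])+.014*np.array([np.cos(yaw),np.sin(yaw),0]),yaw)
ux=np.array([np.cos(yaw),np.sin(yaw),0]);uy=np.array([-np.sin(yaw),np.cos(yaw),0])
t=cv2.imread("pics/avg_top.png");c=np.array([.521,-.2226,.2264])
P=prof(t,"top",c,ux,uy,np.linspace(.056,.068,8),np.arange(-.010,.0081,.001))
print([(a,p.round().astype(int).tolist()) for a,p in zip(range(-10,9),P)])
P=prof(t,"top",c,uy,ux,np.linspace(-.003,.003,5),np.arange(.066,.080,.001))
print([(a,p.round().astype(int).tolist()) for a,p in zip(range(66,80),P)])
```

```text
scene [ 0.5216 -0.2224  0.1969] [0.0001 0.0001 0.0002] noise 0.791077
top [ 0.5214 -0.2223  0.1965] [0. 0. 0.] noise 0.9155647
8.8 [-0.5506 -0.9843 -3.0939] [-0.0941  0.0502 -0.0292] [[-0.044  0.999  0.   ]
 [ 0.999  0.044  0.   ]
 [ 0.     0.    -1.   ]]
([277, 215, 2, 3, 4], array([277.7315, 216.0648]))
([247, 219, 3, 4, 9], array([247.996 , 220.8287]))
([269, 224, 3, 5, 9], array([270.2068, 226.0752]))
([241, 227, 3, 4, 11], array([241.9895, 228.5524]))
([252, 229, 3, 4, 9], array([252.6369, 230.92  ]))
([263, 232, 2, 4, 7], array([263.5118, 233.9573]))
([274, 235, 2, 4, 8], array([274.4692, 236.3577]))
z 95.8 guard-fixture dx,dy mm [[0.26, 1.57], [-0.24, 1.77]] mean [0.01 1.67]
avg_scene mid y 0.85 zmean-23 -0.13 tilt rows 0.0023 tilt cols -0.007 span 58.2
[(-10, [44, 66, 77]), (-9, [30, 62, 76]), (-8, [16, 62, 79]), (-7, [10, 68, 88]), (-6, [10, 76, 100]), (-5, [10, 85, 111]), (-4, [10, 93, 121]), (-3, [10, 96, 125]), (-2, [10, 98, 128]), (-1, [10, 98, 128]), (0, [9, 97, 126]), (1, [8, 96, 123]), (2, [17, 94, 118]), (3, [38, 91, 110]), (4, [54, 88, 101]), (5, [65, 85, 91]), (6, [71, 84, 85]), (7, [74, 83, 81]), (8, [75, 83, 80])]
[(66, [15, 95, 121]), (67, [15, 95, 121]), (68, [15, 94, 121]), (69, [16, 94, 120]), (70, [17, 91, 116]), (71, [18, 87, 111]), (72, [28, 82, 101]), (73, [39, 77, 91]), (74, [52, 77, 84]), (75, [62, 77, 80]), (76, [69, 80, 80]), (77, [73, 81, 80]), (78, [74, 82, 80]), (79, [74, 82, 79])]
```

Run:
```python
from m import *
def run(name,o,yaw,sides):
    ux=np.array([np.cos(yaw),np.sin(yaw),0]);uy=np.array([-np.sin(yaw),np.cos(yaw),0]);s=cv2.imread(f"pics/{name}.png")
    a=np.arange(-.009,.0091,.001)
    for sd in sides:
        x=-.009 if sd<0 else -.019
        P=prof(s,"scene",o+x*ux+sd*.072*uy+[0,0,.115],uy,np.array([0,0,1.]),np.linspace(-.009,.009,9),a)
        print(name,sd,[(round(q*1e3),p.round().astype(int).tolist()) for q,p in zip(a,P)])
def O(x,y,z,yaw): return np.array([x,y,z])+.014*np.array([np.cos(yaw),np.sin(yaw),0])
run("s3",O(.4998,.1347,.2797-.1016,.159),.159,(-1,1))
run("avg_scene",O(.521,-.2226,.1974-.1016,.043),.043,(1,))
run("s4",O(.521,-.2230,.2814-.1016,.043),.043,(1,))
```

```text
s3 -1 [(-9, [126, 140, 136]), (-8, [126, 139, 135]), (-7, [126, 139, 135]), (-6, [126, 139, 136]), (-5, [127, 140, 136]), (-4, [128, 141, 137]), (-3, [128, 141, 137]), (-2, [129, 141, 137]), (-1, [121, 132, 126]), (0, [103, 111, 105]), (1, [77, 91, 92]), (2, [43, 74, 87]), (3, [16, 64, 88]), (4, [5, 66, 96]), (5, [0, 69, 102]), (6, [0, 69, 101]), (7, [0, 69, 100]), (8, [0, 69, 100]), (9, [0, 69, 100])]
s3 1 [(-9, [0, 80, 114]), (-8, [0, 80, 114]), (-7, [0, 80, 114]), (-6, [0, 80, 113]), (-5, [0, 79, 111]), (-4, [0, 77, 111]), (-3, [0, 77, 111]), (-2, [0, 77, 111]), (-1, [0, 76, 111]), (0, [2, 77, 113]), (1, [20, 83, 113]), (2, [62, 101, 118]), (3, [100, 120, 125]), (4, [120, 133, 129]), (5, [130, 140, 134]), (6, [130, 141, 136]), (7, [128, 140, 136]), (8, [126, 140, 136]), (9, [126, 139, 135])]
avg_scene 1 [(-9, [0, 78, 112]), (-8, [0, 78, 112]), (-7, [0, 78, 111]), (-6, [0, 78, 112]), (-5, [0, 79, 113]), (-4, [0, 75, 108]), (-3, [0, 69, 98]), (-2, [2, 64, 90]), (-1, [7, 60, 84]), (0, [13, 56, 78]), (1, [21, 51, 72]), (2, [29, 47, 67]), (3, [34, 43, 62]), (4, [36, 38, 53]), (5, [38, 35, 45]), (6, [39, 37, 43]), (7, [41, 40, 43]), (8, [44, 43, 43]), (9, [46, 46, 45])]
s4 1 [(-9, [0, 74, 107]), (-8, [0, 75, 108]), (-7, [0, 75, 109]), (-6, [0, 74, 107]), (-5, [0, 73, 105]), (-4, [0, 66, 98]), (-3, [0, 57, 87]), (-2, [7, 53, 81]), (-1, [33, 69, 87]), (0, [61, 87, 96]), (1, [88, 108, 111]), (2, [112, 128, 126]), (3, [125, 139, 135]), (4, [131, 144, 139]), (5, [134, 147, 142]), (6, [133, 146, 141]), (7, [132, 146, 141]), (8, [131, 145, 141]), (9, [131, 145, 141])]
```

Call:
{"method": "carry_out", "body": {
  "commands": [
    {"tx": -0.001, "ty": 0.0007, "tz": 0.003, "rx": 0, "ry": 0, "rz": 0, "jaw": 0},
    {"tx": -0.001, "ty": 0.0007, "tz": 0.006, "rx": 0, "ry": 0, "rz": 0, "jaw": 0},
    {"tx": -0.001, "ty": 0.0007, "tz": 0.008, "rx": 0, "ry": 0, "rz": 0, "jaw": 0},
    {"tx": -0.001, "ty": 0.0007, "tz": 0.008, "rx": 0, "ry": 0, "rz": 0, "jaw": 0},
    {"tx": -0.001, "ty": 0.0007, "tz": 0.008, "rx": 0, "ry": 0, "rz": 0, "jaw": 0},
    {"tx": -0.001, "ty": 0.0007, "tz": 0.008, "rx": 0, "ry": 0, "rz": 0, "jaw": 0},
    {"tx": -0.001, "ty": 0.0007, "tz": 0.008, "rx": 0, "ry": 0, "rz": 0, "jaw": 0},
    {"tx": -0.001, "ty": 0.0007, "tz": 0.008, "rx": 0, "ry": 0, "rz": 0, "jaw": 0},
    {"tx": -0.001, "ty": 0.0007, "tz": 0.008, "rx": 0, "ry": 0, "rz": 0, "jaw": 0},
    {"tx": -0.001, "ty": 0.0007, "tz": 0.008, "rx": 0, "ry": 0, "rz": 0, "jaw": 0}
  ],
  "grip_force": 30
}}

```text
time: 10.05
position: [0.5221, -0.2233, 0.1886]
tool_rot: [-2.172, -2.27, -0.0]
ft_force: [0.9, -0.6, -3.1]
grip_width: 0.113
```

Run:
```python
from m import *
for n in("scene","top"):
    A=[];P=[]
    for i in range(6):
        A.append(get_image(n)[:,:,::-1].astype(np.float32));P.append(ctrl.get_state()["position"])
    cv2.imwrite(f"pics/avg2_{n}.png",np.mean(A,0).round().astype(np.uint8));print(n,np.mean(P,0),np.std(P,0))
    if n=="scene":p=np.mean(P,0)
print(ctrl.get_state()["time"])
s=cv2.imread("pics/avg2_scene.png");zoom(s,225,190,70,55,11,"f6")
B=brass(s,225,300,213,245);[print(b) for b in B]
g=sorted([b[1] for b in B if b[1][1]<229.5 and 243<b[1][0]<272.5],key=lambda q:q[0])
print(g)
if len(g)==2: rel(s,p[2]-.1016,g,(-.0005,0,.0005))
```

```text
scene [ 0.5222 -0.2233  0.1886] [0. 0. 0.]
top [ 0.5222 -0.2233  0.1886] [0. 0. 0.]
10.65
([277, 215, 2, 3, 6], array([277.5494, 216.2072]))
([247, 222, 3, 4, 9], array([247.8459, 223.2151]))
([241, 227, 3, 4, 11], array([242.    , 228.5337]))
([269, 227, 3, 4, 9], array([269.8947, 228.8008]))
([252, 230, 3, 3, 8], array([252.6335, 230.9255]))
([263, 232, 2, 4, 7], array([263.5231, 233.9259]))
([274, 235, 2, 4, 8], array([274.4733, 236.3397]))
[array([247.8459, 223.2151]), array([269.8947, 228.8008])]
z 86.5 guard-fixture dx,dy mm [[-1.02, -0.34], [-0.37, 0.27]] mean [-0.7  -0.04]
z 87.0 guard-fixture dx,dy mm [[-0.52, -0.06], [0.13, 0.52]] mean [-0.2   0.23]
z 87.5 guard-fixture dx,dy mm [[-0.02, 0.22], [0.63, 0.77]] mean [0.3 0.5]
```

View pics/f6.png

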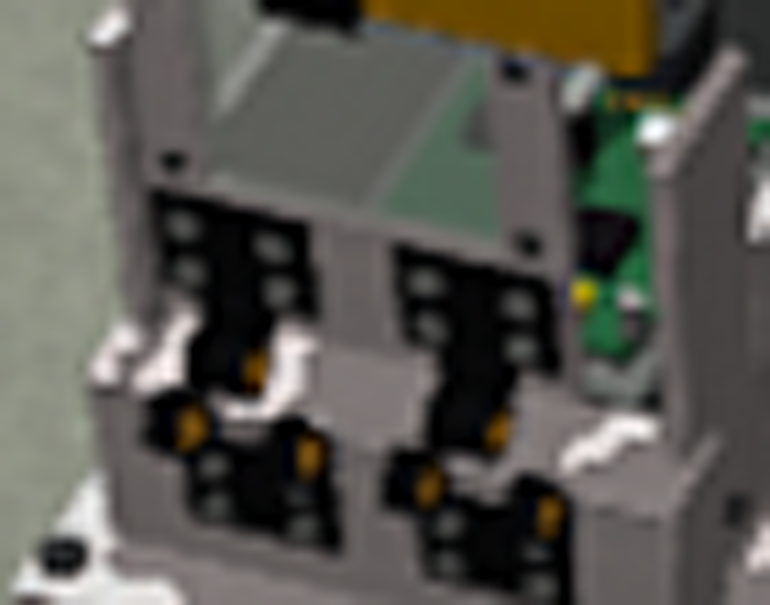

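In the averaged zoom, the guard's knuckles sit directly above their gaps, with bores at (247.8,223.2) and (269.9,228.8). The brass measurement puts the guard about 0.2 mm off the fixture in x and in y. I'll lower it slowly and watch the force.

Call:
{"method": "carry_out", "body": {
  "commands": [
    {"tx": 0, "ty": 0, "tz": 0.001, "rx": 0, "ry": 0, "rz": 0, "jaw": 0},
    {"tx": 0, "ty": 0, "tz": 0.003, "rx": 0, "ry": 0, "rz": 0, "jaw": 0},
    {"tx": 0, "ty": 0, "tz": 0.005, "rx": 0, "ry": 0, "rz": 0, "jaw": 0},
    {"tx": 0, "ty": 0, "tz": 0.007, "rx": 0, "ry": 0, "rz": 0, "jaw": 0},
    {"tx": 0, "ty": 0, "tz": 0.009, "rx": 0, "ry": 0, "rz": 0, "jaw": 0},
    {"tx": 0, "ty": 0, "tz": 0.01, "rx": 0, "ry": 0, "rz": 0, "jaw": 0},
    {"tx": 0, "ty": 0, "tz": 0.01, "rx": 0, "ry": 0, "rz": 0, "jaw": 0},
    {"tx": 0, "ty": 0, "tz": 0.01, "rx": 0, "ry": 0, "rz": 0, "jaw": 0},
    {"tx": 0, "ty": 0, "tz": 0.01, "rx": 0, "ry": 0, "rz": 0, "jaw": 0}
  ],
  "grip_force": 30
}}

```text
time: 11.78
position: [0.5222, -0.2233, 0.1787]
tool_rot: [2.172, 2.27, 0.0]
ft_force: [-0.6, -0.0, -2.7]
grip_width: 0.112
```

Call:
{"method": "carry_out", "body": {
  "commands": [
    {"tx": 0, "ty": 0, "tz": 0.001, "rx": 0, "ry": 0, "rz": 0, "jaw": 0},
    {"tx": 0, "ty": 0, "tz": 0.003, "rx": 0, "ry": 0, "rz": 0, "jaw": 0},
    {"tx": 0, "ty": 0, "tz": 0.005, "rx": 0, "ry": 0, "rz": 0, "jaw": 0},
    {"tx": 0, "ty": 0, "tz": 0.007, "rx": 0, "ry": 0, "rz": 0, "jaw": 0},
    {"tx": 0, "ty": 0, "tz": 0.009, "rx": 0, "ry": 0, "rz": 0, "jaw": 0},
    {"tx": 0, "ty": 0, "tz": 0.011, "rx": 0, "ry": 0, "rz": 0, "jaw": 0},
    {"tx": 0, "ty": 0, "tz": 0.012, "rx": 0, "ry": 0, "rz": 0, "jaw": 0},
    {"tx": 0, "ty": 0, "tz": 0.012, "rx": 0, "ry": 0, "rz": 0, "jaw": 0},
    {"tx": 0, "ty": 0, "tz": 0.012, "rx": 0, "ry": 0, "rz": 0, "jaw": 0},
    {"tx": 0, "ty": 0, "tz": 0.012, "rx": 0, "ry": 0, "rz": 0, "jaw": 0},
    {"tx": 0, "ty": 0, "tz": 0.012, "rx": 0, "ry": 0, "rz": 0, "jaw": 0}
  ],
  "grip_force": 30
}}

```text
time: 13.15
position: [0.5222, -0.2233, 0.1666]
tool_rot: [2.172, 2.27, 0.0]
ft_force: [0.3, -0.3, -2.2]
grip_width: 0.111
```

Run:
```python
from m import *
for n in("scene","top"):
    A=[];P=[];F=[]
    for i in range(8):
        A.append(get_image(n)[:,:,::-1].astype(np.float32));st=ctrl.get_state();P.append(st["position"]);F.append(np.r_[st["ft_force"],st["torque"]])
    cv2.imwrite(f"pics/avg3_{n}.png",np.mean(A,0).round().astype(np.uint8));print(n,np.mean(P,0),np.std(P,0),np.mean(F,0))
print(ctrl.get_state()["time"])
s=cv2.imread("pics/avg3_scene.png");zoom(s,225,190,70,55,11,"f7")
[print(b) for b in brass(s,225,300,213,245)]
p=np.mean(P,0)
for nm,z in(("avg2_scene",.1886),("avg3_scene",p[2])):
    leaf(nm,np.array([.521,-.222,z-.1016])+.014*np.array([np.cos(.043),np.sin(.043),0]),.043)
t=cv2.imread("pics/avg3_top.png");zoom(t,330,200,130,100,6,"g7")
yaw=.043;ux=np.array([np.cos(yaw),np.sin(yaw),0]);uy=np.array([-np.sin(yaw),np.cos(yaw),0])
c=np.array([.5204,-.222,p[2]+.029-.0004])
P=prof(t,"top",c,ux,uy,np.linspace(.056,.068,8),np.arange(-.010,.0081,.001))
print([(a,p.round().astype(int).tolist()) for a,p in zip(range(-10,9),P)])
P=prof(t,"top",c,uy,ux,np.linspace(-.003,.003,5),np.arange(.066,.080,.001))
print([(a,p.round().astype(int).tolist()) for a,p in zip(range(66,80),P)])
```

```text
scene [ 0.5222 -0.2233  0.1666] [0. 0. 0.] [-0.0645  0.0849 -2.8604 -0.0733  0.05    0.0009]
top [ 0.5221 -0.2233  0.1666] [0. 0. 0.] [-0.4104  0.0268 -2.6329 -0.0986  0.0346 -0.0027]
13.95
([277, 215, 2, 3, 6], array([277.5505, 216.2163]))
([241, 227, 2, 4, 8], array([241.4196, 228.4406]))
([252, 229, 3, 4, 9], array([252.6413, 230.9119]))
([263, 233, 2, 2, 4], array([263.2292, 233.6042]))
([274, 235, 2, 4, 8], array([274.4674, 236.3525]))
avg2_scene mid y -0.81 zmean-23 -0.51 tilt rows 0.0112 tilt cols 0.003 span 58.3
avg3_scene mid y -0.75 zmean-23 -0.8 tilt rows 0.019 tilt cols -0.004 span 58.3
[(-10, [74, 84, 91]), (-9, [62, 78, 87]), (-8, [47, 71, 83]), (-7, [31, 67, 82]), (-6, [15, 69, 88]), (-5, [8, 74, 97]), (-4, [9, 83, 109]), (-3, [10, 89, 117]), (-2, [10, 94, 123]), (-1, [10, 96, 126]), (0, [10, 96, 127]), (1, [9, 96, 126]), (2, [8, 95, 124]), (3, [19, 92, 118]), (4, [32, 90, 112]), (5, [46, 85, 101]), (6, [59, 81, 90]), (7, [66, 81, 84]), (8, [72, 81, 80])]
[(66, [11, 94, 123]), (67, [11, 93, 122]), (68, [11, 92, 120]), (69, [13, 88, 114]), (70, [17, 83, 106]), (71, [31, 77, 94]), (72, [44, 73, 84]), (73, [55, 74, 79]), (74, [64, 76, 77]), (75, [70, 79, 79]), (76, [73, 81, 80]), (77, [75, 82, 81]), (78, [76, 83, 82]), (79, [77, 84, 82])]
```

View pics/f7.png

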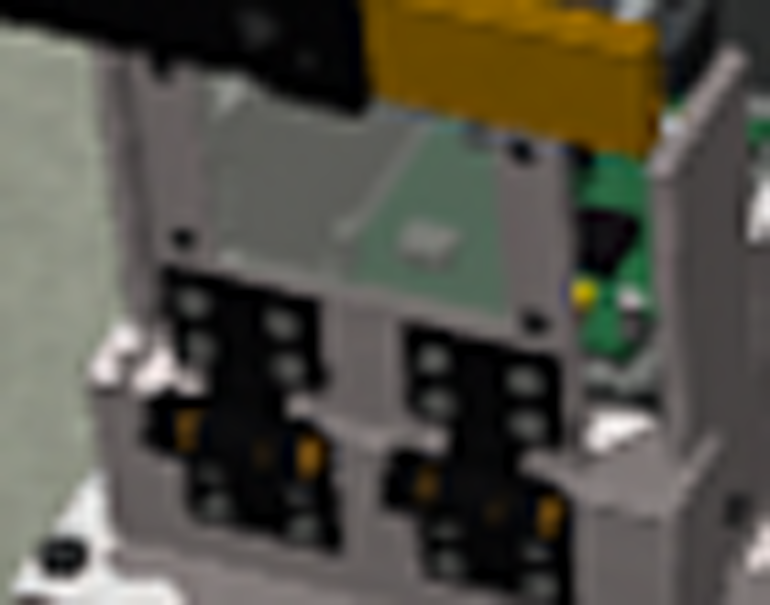

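View pics/g7.png

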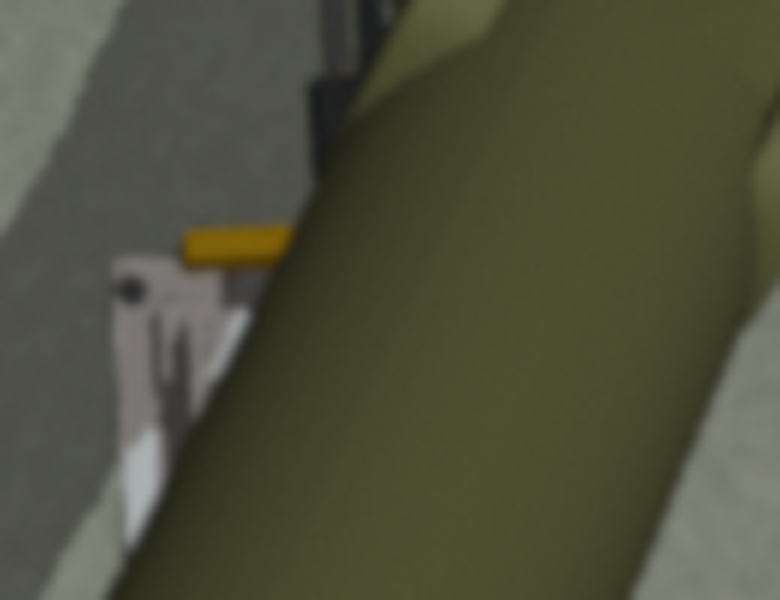

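The knuckles are seated in the gaps: the guard and fixture hinge parts interleave around (240–275,228–237) and the force is still just the guard's weight. I'll check the whole scene before handing in.

View pics/avg3_scene.png

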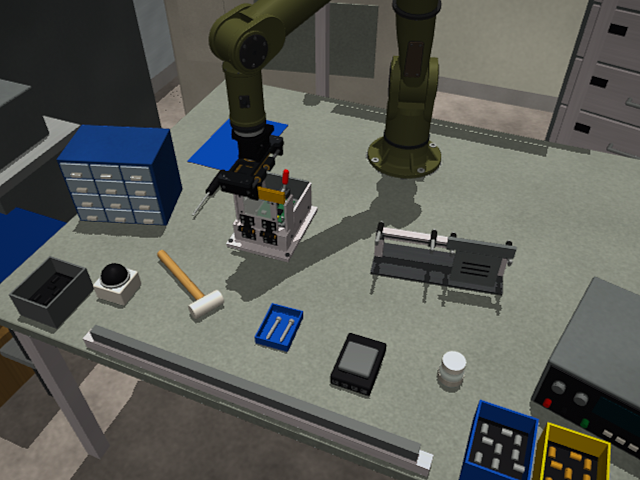

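Run:
```python
from m import *
# tilt cross-check: rail lower front edge slope, rendered vs same-plane prediction; dark gap profile along axis
s=cv2.imread("pics/avg3_scene.png");yaw=.043;ux=np.array([np.cos(yaw),np.sin(yaw),0]);uy=np.array([-np.sin(yaw),np.cos(yaw),0]);uz=np.array([0,0,1.])
f=np.array([.535,-.222,.065])
ys=np.linspace(.022,.048,14);a=np.arange(-.007,.0071,.0005)
for nm,im,o in(("avg3",s,f),("avg2",cv2.imread("pics/avg2_scene.png"),f+[0,0,.022])):
  for z0,sg,ch in((.1,-1,0),(.13,1,2)):
    ysz=np.linspace(.022,.068,24);L=wall(im,"scene",o-.009*ux+z0*uz,uz,uy,ysz,a,sg,ch);q=np.polyfit(ysz,L,1);print(nm,z0,"slope",q[0].round(4),"rms",(L-np.polyval(q,ysz)).std().round(5))
# fixture rail front-top edge in scene0
im=cv2.imread("pics/scene0.png");ysf=np.r_[np.linspace(-.07,-.052,8),np.linspace(-.007,.006,8),np.linspace(.052,.07,8)]
L=wall(im,"scene",f+[0,0,-.003]-.011*ux,uz,uy,ysf,a,1,1);q=np.polyfit(ysf,L,1);print("fixture edge slope",q[0].round(4),"rms",(L-np.polyval(q,ysf)).std().round(5))
```

```text
avg3 0.1 slope -0.0164 rms 0.0012
avg3 0.13 slope -0.0021 rms 0.00089
avg2 0.1 slope 0.003 rms 0.00056
avg2 0.13 slope -0.004 rms 0.001
fixture edge slope 0.0102 rms 0.00144
```

The cover still hangs at about (482,262), and the pins, mallet, module and jar look undisturbed. The force equals the guard's weight, with no sideways load, and the arm is still, so I'll hand in.

Run:
```python
from h import *
st=ctrl.get_state();print(st["time"],st["position"],st["ft_force"],np.abs(st["qd"]).max(),st["grip_width"])
print(ctrl.close_job())
```

```text
13.95 [ 0.5221 -0.2233  0.1665] [ 0.1446 -0.1918 -2.5983] 0.0016117114692971485 0.10711804717577422
the job is handed in; nothing more can be done
None
```

I lifted the guard off its hooks, carried it over the rack, and lowered it so its two knuckles sit in the fixture's hinge gaps. I handed the job in at 13.95 s with the arm still holding it.

**Last checks**
- **Weight:** the vertical force was about 2.6 N, the guard's own weight. Sideways force was about 0.2 N or less, with no sign of contact on the fixture. The arm was still.
- **Height:** the TCP read 0.1665–0.1666 m against a target of 0.1666 m. That target comes from the height at which I gripped the guard on its hooks.
- **Alignment front to back:** the two cameras gave about −0.2 mm (just before lowering) and +0.2 mm (in place).
- **Alignment along the hinge:** about 0 to −0.5 mm, inside the 2 mm of play.
- **Rest of the bench:** the grey cover still hangs, and the pins, mallet, module and jar look undisturbed. The arm partly hides the screwdriver.

**Where checks disagreed**
- **Along the hinge:** at first the two cameras disagreed by up to about 2 mm. I put most of that down to the rail's end looking shorter than it is from above, plus slow settling of the arm. I then moved the guard about 1 mm.
- **Sideways tilt:** the readings scattered between about −0.016 and +0.019 rad. I took this as noise around zero and made no correction.

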